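Load the hub scanning station

TASK

Get the scanning station ready for the next batch: slide its guard window fully open, move every square setting block off the stage onto the cork pad, and set every round sensor hub from the blue mat on the stage, one to a nest, flat and centred midway between the four stops. Then slide the guard fully shut over them and let go, leaving the jar, the fan and the tin where they stand.

Things in the scene. Friction and masses are not known exactly. Their poses are not given: they have to be found in the camera images.
- station: Scanning station: black stage plate 220 x 226 mm, top 20 mm above the bench, with 2 x 2 nests (pitch 92 mm). A nest is a 76 mm square field between four aluminium stops (8 mm high, 30 mm long, mid-side). Guard rails along x at y = +-119 mm, top 99 mm high, x -115 to 375. Grey housing 70 mm high from x = 160. Origin: bench level under the stage centre; x away from the robot, z up.
- nest0 (a point): Centre of nest 0 on the stage plate's top surface (near row, right seen from the robot), axes as the station's.
- nest1 (a point): Centre of nest 1 on the stage plate's top surface (near row, left seen from the robot), axes as the station's.
- nest2 (a point): Centre of nest 2 on the stage plate's top surface (far row, right seen from the robot), axes as the station's.
- nest3 (a point): Centre of nest 3 on the stage plate's top surface (far row, left seen from the robot), axes as the station's.
- guard (a joint): Sliding guard window over the stage, in m: 0 = fully shut (covers the stage), 0.25 = fully open (pushed back, away from the robot, along the station's x). It stays where it is left. A clear panel 220 x 222 mm with an aluminium frame, underside 87 mm and top 94 mm above the bench.
- guard_handle (a point): Grip point of the guard's handle: an upright black fin on the panel near its robot-side edge, 12 mm thick along the station's x, 90 mm long along the station's y, from 93 to 135 mm above the bench. This point lies in the middle of the fin at 116 mm; 90 mm on the robot's side of the panel centre. Axes as the station's.
- mat: Blue supply mat fixed on the bench, 260 (x) x 220 (y) x 6 mm, on which the hubs wait. Origin: centre of its underside.
- pad: Cork pad fixed on the bench, 220 (x) x 110 (y) x 6 mm, for the setting blocks, with room for two side by side along its x. Origin: centre of its underside.
- hub0: Round steel sensor hub (three or four are present): a disc 60 mm in diameter and 25 mm high, ringed with bolt holes, with a round boss 26 mm in diameter in the middle that rises from 25 to 49 mm. Origin: centre of its underside; z up through the boss. About 0.4 kg.
- hub1: Round steel sensor hub (three or four are present): a disc 60 mm in diameter and 25 mm high, ringed with bolt holes, with a round boss 26 mm in diameter in the middle that rises from 25 to 49 mm. Origin: centre of its underside; z up through the boss. About 0.4 kg.
- hub2: Round steel sensor hub (three or four are present): a disc 60 mm in diameter and 25 mm high, ringed with bolt holes, with a round boss 26 mm in diameter in the middle that rises from 25 to 49 mm. Origin: centre of its underside; z up through the boss. About 0.4 kg.
- hub3: Round steel sensor hub (three or four are present): a disc 60 mm in diameter and 25 mm high, ringed with bolt holes, with a round boss 26 mm in diameter in the middle that rises from 25 to 49 mm. Origin: centre of its underside; z up through the boss. About 0.4 kg.
- block0: Square steel setting block (one or two are present, standing in nests of the stage at the start): 62 x 62 x 20 mm with a square knob 24 x 24 mm in the middle that rises from 20 to 49 mm, sides parallel to the block's. Origin: centre of its underside; x and y along its sides, z up. 0.4 kg.
- block1: Square steel setting block (one or two are present, standing in nests of the stage at the start): 62 x 62 x 20 mm with a square knob 24 x 24 mm in the middle that rises from 20 to 49 mm, sides parallel to the block's. Origin: centre of its underside; x and y along its sides, z up. 0.4 kg.
- block2: Square steel setting block (one or two are present, standing in nests of the stage at the start): 62 x 62 x 20 mm with a square knob 24 x 24 mm in the middle that rises from 20 to 49 mm, sides parallel to the block's. Origin: centre of its underside; x and y along its sides, z up. 0.4 kg.
- block3: Square steel setting block (one or two are present, standing in nests of the stage at the start): 62 x 62 x 20 mm with a square knob 24 x 24 mm in the middle that rises from 20 to 49 mm, sides parallel to the block's. Origin: centre of its underside; x and y along its sides, z up. 0.4 kg.
- jar: Glass jar with white lid, 64 mm in diameter, 75 mm high, a bystander. Origin: centre of its underside.
- fan: Small black bench fan, 30 x 85 x 85 mm, a bystander. Origin: centre of its underside.
- tin: Red tin, 72 mm in diameter, 80 mm high, a bystander. Origin: centre of its underside.
Things that resemble listed ones, but are neither listed nor needed, are in the scene too. There is more than one size of the pad; the one meant has the size given above.

How it is judged:
By the outcome, as a careful person would: the job done as asked, in the order asked, and still so for the second after the job is handed in, with the robot touching nothing.
Of hub0, hub1, hub2, hub3 only 3 to 4 are there at a start; the rules pass over those that are not, and their reading is None.
Of block0, block1, block2, block3 only 1 to 2 are there at a start; the rules pass over those that are not, and their reading is None.
At some moment in a run one of hub0, hub1, hub2, hub3, block0, block1, block2, block3 may be knocked a few centimetres aside while the robot is not near it.
It also fails if it takes over 210 s, if anything falls off the work surface, if the arm or the gripper's body presses on something with over 40 N, if the wrist force passes 120 N, or if a joint passes its speed limit or range.

ROBOT

A 6-joint arm with a two-finger parallel gripper is mounted at the origin on the work surface. World frame = base frame: x ahead of the robot, y to its left, z up, the work surface at z = 0. Lengths are in m, angles in rad, forces in N, time in s.
With the tool pointing down it reaches from about 0.3 to 0.875 m from the base axis. Payload 6.4 kg.
Tool frame: the origin (TCP) lies midway between the tips of the shut fingers; the grasp point (between the pads) lies 19 mm behind it; z points along the fingers, y is the line along which they close (so a half turn about z gives the same grasp; the last joint's range is limited). The gripper opens to 85 mm and grips with 20 to 120 N. Pads are 22 mm wide; open, the fingers measure 114 mm over their backs; the gripper's body (76 mm by 85 mm) begins 54 mm behind the grasp point. The pads swing forward as they close: fully open they stand 13 mm farther back than shut.
Start: joints at [-1.365, 0.181, 1.607, -0, 1.354, -0.206], TCP at [0.23, -0.527, 0.231] pointing down, gripper open.
Joint ranges: [-2.99, 2.99], [-0.89, 2.07], [0.3, 2.58], [-1.14, 4.28], [0, 2.63], [-3.12, 3.12]. Speed limits (rad/s): [2.57, 2.57, 3.01, 3.14, 3.14, 3.14].

INTERFACE

Orientations are given as a unit quaternion [w, x, y, z].
In Python, from bench import ctrl, vision, workorder gives the robot as it stands. The module is installed in compiled form; this text tells all that it offers.
- The arm moves only by the tool servo_tool, never from a script. Its argument "steps" is a list of rows, each an object of numbers: "dx", "dy", "dz": the shift along the world's x, y, z as a fraction of full scale; "wx", "wy", "wz": the turn, a rotation vector about the world's x, y, z as a fraction of full scale. A call has exactly 5 rows; each row is the pose to reach, as a shift and turn from the pose commanded when the call began, turning the shorter way round; what a row does not reach only later rows make up. Full scale, the value 1, is 100 mm for a shift and pi rad for a turn. A row lasts 1/12 s, in which the tool goes at most 41.7 mm and 7.16 degrees, less where a joint would pass 70% of its speed; a pose out of reach is approached as far as the arm can. A call with a number of a shift or a turn outside -1 to 1 is refused whole. A call with a gripper value outside its range is refused whole. "jaw" is the opening, from 0 (shut) to 1 (fully open), set as the call begins (left out, the last holds). The fingers move at their own pace and stop on an object; the grip force is fixed at half the most. Time passes only in rows, so rows that repeat a pose let the fingers close, or fill a call up. It gives the time, the measured TCP pose, the force, the opening and the grip force at its end, in the units of the state.
- ctrl.get_obs(): the state, without advancing time (a new reading comes with each control period).
- vision.camera(name): name is "scene" or "side" or "wrist"; returns a dict with "frame" (420x560x3 uint8, red, green, blue), "vfov" (degrees; the focal length in pixels is half the picture's height over the tangent of half this angle, whatever the lens; pixels are square), "cx", "cy" (the principal point, pixels), "camera_from_world" (4x4, takes a point from world to camera coordinates). Camera axes: x right, y up, looking along -z (the intrinsics and any distortion apply to the point x, -y, -z); pixel columns grow to the right and rows downward; lengths in m; the calibration is good to about 2 mm. The wrist camera is an equidistant fisheye: a pixel r from the principal point sees the ray r / f radians off the axis. A picture is of the moment at which its call begins. There is no depth.
- workorder.hand_in(): hands the job in; it is judged then, once.
The state is a dict: "time_s": time; "q": joint angles; "dq": joint speeds; "joint_efforts": joint torques, N m; "eef_pos": TCP position; "eef_rot": TCP orientation; "wrist_force": force on the tool from outside, world axes, zero at the start; "torque": the same for the moment, N m; "opening": opening from 0.0 (shut) to 1.0 (fully open); "grasp_force": force on a finger pad.
Only numpy, scipy, OpenCV 4.12 (cv2) and the standard library are available. Lean on these libraries where they do the work, as an engineer would, in place of code of your own. Each camera call takes 0.05 s, during which the arm holds its last target. There are 200 camera calls.

## Working session

There is one attempt and no reset: what is moved stays moved. The work goes in short steps, Python scripts to look and compute and a tool call to move; the robot and the scene stay as the last step left them, time stands still between calls to the robot, and variables do not carry over. Pictures are saved under pics/ and viewed, at most 14 in all, crops included, and the job is handed in when it is done.

Besides the shell and the picture viewer there is one more tool, called after "Call:" as name(argument=value, ...) on one line, values as JSON. servo_tool: Moves the arm, as the interface text tells. Its arguments: {"type":"object","properties":{"steps":{"type":"array","items":{"type":"object","properties":{"dx":{"type":"number"},"dy":{"type":"number"},"dz":{"type":"number"},"wx":{"type":"number"},"wy":{"type":"number"},"wz":{"type":"number"}}}},"jaw":{"type":"number"}},"required":["steps"]}

```bash
mkdir -p pics; cat > h.py <<'E'
import numpy as np, cv2
from bench import ctrl, vision, workorder
def snap(name, fn):
    c=vision.camera(name); cv2.imwrite(f'pics/{fn}.png', c['frame'][:,:,::-1])
    np.savez(f'pics/{fn}.npz', **{k:c[k] for k in('vfov','cx','cy','camera_from_world')}, fish=(name=='wrist'))
    return c
def load(fn): return dict(np.load(f'pics/{fn}.npz'))
def foc(c): return 210/np.tan(np.radians(float(c['vfov']))/2)
def ray(c,u,v):
    f=foc(c); x=(u-c['cx'])/f; y=(v-c['cy'])/f
    if c['fish']:
        r=np.hypot(x,y); s=np.sin(r)/max(r,1e-9); d=np.array([x*s,-y*s,-np.cos(r)])
    else: d=np.array([x,-y,-1.])
    T=c['camera_from_world']; R=T[:3,:3]; o=-R.T@T[:3,3]; d=R.T@d
    return o,d/np.linalg.norm(d)
def atz(c,u,v,z):
    o,d=ray(c,u,v); return o+d*(z-o[2])/d[2]
def tri(*obs):
    A=np.zeros((3,3)); b=np.zeros(3)
    for c,u,v in obs:
        o,d=ray(c,u,v); P=np.eye(3)-np.outer(d,d); A+=P; b+=P@o
    p=np.linalg.solve(A,b); return p
def proj(c,p):
    T=c['camera_from_world']; q=T[:3,:3]@np.asarray(p)+T[:3,3]; f=foc(c); x,y,z=q[0],-q[1],-q[2]
    if c['fish']:
        r=np.hypot(x,y); t=np.arctan2(r,z); return c['cx']+f*t*x/max(r,1e-9), c['cy']+f*t*y/max(r,1e-9)
    return c['cx']+f*x/z, c['cy']+f*y/z
E
python3 - <<'E'
from h import *
np.set_printoptions(precision=4,suppress=True)
for n in('scene','side','wrist'):
    c=snap(n,n+'0'); T=c['camera_from_world']; print(n,c['vfov'],c['cx'],c['cy'],-T[:3,:3].T@T[:3,3])
print(ctrl.get_obs())
a=[cv2.resize(cv2.imread(f'pics/{n}0.png'),(800,600),interpolation=cv2.INTER_CUBIC) for n in('scene','side')]
cv2.imwrite('pics/sceneL.png',a[0]);cv2.imwrite('pics/sideL.png',a[1])
E
```

```text
scene 55.5788064652618 280.9259555484786 212.48435056935756 [ 1.4026 -0.1441  0.7315]
side 51.70406337650968 280.02219446205225 214.54337930604368 [-0.1267 -0.6511  0.8285]
wrist 65.70646984690485 276.448477047637 214.06426297782681 [ 0.3068 -0.4928  0.3727]
{'time_s': 0.15, 'q': array([-1.3653,  0.1814,  1.6078, -0.    ,  1.3538, -0.2063]), 'dq': array([-0.0006, -0.0034, -0.0033, -0.0006,  0.0008, -0.0008]), 'joint_efforts': array([  0.0004, -44.5264, -35.1691,  -0.0003,   0.0058,  -0.    ]), 'eef_pos': array([ 0.2301, -0.5265,  0.2306]), 'eef_rot': array([-0.0007,  0.9789,  0.2044, -0.    ]), 'wrist_force': array([ 0.0566, -0.6746, -0.369 ]), 'torque': array([-0.0712,  0.0598, -0.0269]), 'grasp_force': 0.0, 'opening': 0.9991058793058692}
```

View pics/sceneL.png

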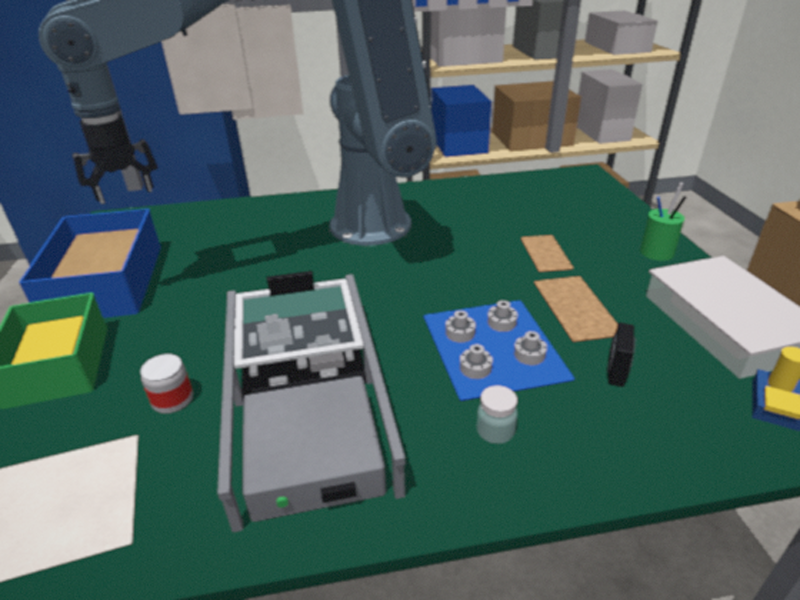

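View pics/sideL.png

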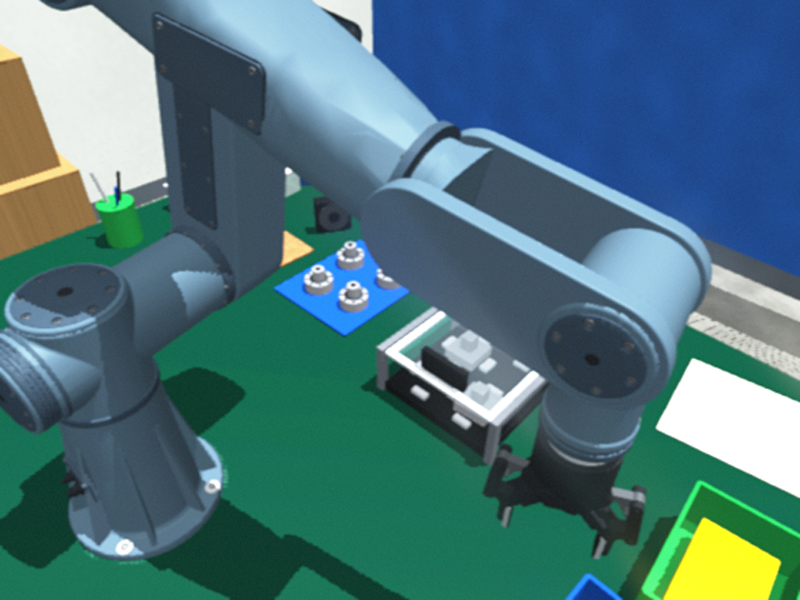

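The scene view shows the station at L(310,400) with blocks under the guard at L(275,333) and L(325,355). Four hubs are on the blue mat at L(460,325), (503,315), (477,360) and (531,347). The big cork pad is at L(577,307) and a small look-alike pad at L(547,252). The jar is at L(497,413), the fan at L(621,353) and the tin at L(167,383). The side view shows the same things, with the arm blocking part of the guard.

Candidates that could be mistaken:
- **Pad:** L(577,307) is large and L(547,252) is small. I choose the large one.
- **Trays with cork or yellow at the left:** not pads.

```bash
python3 - <<'E'
import cv2
a=cv2.imread('pics/scene0.png')[161:371,154:434]
cv2.imwrite('pics/c1.png',cv2.resize(a,(800,600),interpolation=cv2.INTER_CUBIC))
E
```

```text
(no output)
```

View pics/c1.png

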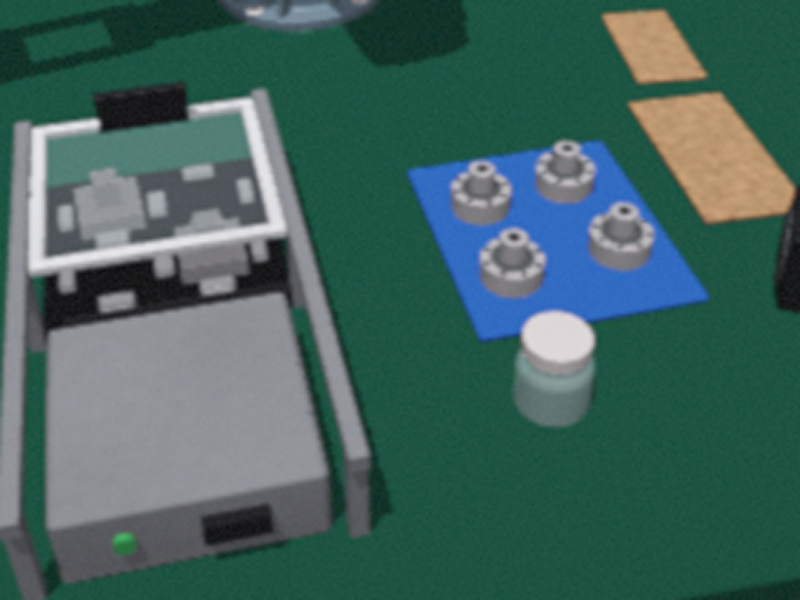

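The crop shows the guard about shut, one block in the near row at (107,205) and one in the far row at (210,245), hubs at (481,190), (566,170), (512,262) and (622,236), and the large pad with corners (628,103), (722,92), (707,222) and (795,190). I'll compute positions next.

```bash
python3 - <<'E'
from h import *
np.set_printoptions(precision=4,suppress=True)
c=load('scene0'); s=load('side0')
S=lambda X,Y,z: atz(c,154+(X+.5)/2.857-.5,161+(Y+.5)/2.857-.5,z)
for n,X,Y,z in [('railLnear',23,124,.099),('railRnear',262,92,.099),('railRfar',357,462,.099),('railLfar',11,527,.099),
 ('frame nl',30,128,.094),('nr',252,98,.094),('fl',30,272,.094),('fr',286,234,.094),
 ('mat',409,169,.006),('mat',604,142,.006),('mat',708,297,.006),('mat',481,339,.006),
 ('pad',628,103,.006),('pad',722,92,.006),('pad',707,222,.006),('pad',797,183,.006),
 ('spad',602,14,.006),('spad',665,10,.006),('spad',637,83,.006),('spad',707,76,.006),
 ('hub',482,168,.055),('hub',567,148,.055),('hub',514,237,.055),('hub',624,211,.055),
 ('blk',104,176,.069),('blk',207,217,.069),('jar lid',560,333,.075),('handle top',140,92,.135)]:
    print(n,S(X,Y,z))
# triangulate hub boss tops with side
f=.7
for (X,Y),(u,v) in zip([(482,168),(567,148),(514,237)],[(353,287),(319,270),(350,245)]):
    print(tri((c,154+(X+.5)/2.857-.5,161+(Y+.5)/2.857-.5),(s,u*f,v*f)))
E
```

```text
railLnear [ 0.4153 -0.3293  0.099 ]
railRnear [ 0.4066 -0.0887  0.099 ]
railRfar [ 0.893  -0.0731  0.099 ]
railLfar [ 0.9014 -0.3057  0.099 ]
frame nl [ 0.4164 -0.3233  0.094 ]
nr [ 0.408  -0.0996  0.094 ]
fl [ 0.6389 -0.3101  0.094 ]
fr [ 0.6329 -0.0914  0.094 ]
mat [0.4455 0.0581 0.006 ]
mat [0.4408 0.2775 0.006 ]
mat [0.6949 0.2858 0.006 ]
mat [0.7059 0.0682 0.006 ]
pad [0.3725 0.331  0.006 ]
pad [0.3731 0.4454 0.006 ]
pad [0.593  0.3298 0.006 ]
pad [0.552  0.4467 0.006 ]
spad [0.1656 0.3738 0.006 ]
spad [0.173  0.4572 0.006 ]
spad [0.3339 0.3567 0.006 ]
spad [0.3366 0.443  0.006 ]
hub [0.5234 0.1158 0.055 ]
hub [0.508  0.2089 0.055 ]
hub [0.6325 0.117  0.055 ]
hub [0.6167 0.2288 0.055 ]
blk [ 0.4787 -0.2535  0.069 ]
blk [ 0.5634 -0.1585  0.069 ]
jar lid [0.7782 0.1119 0.075 ]
handle top [ 0.4381 -0.209   0.135 ]
[0.5201 0.1154 0.051 ]
[0.5067 0.208  0.0522]
[0.5952 0.1589 0.0591]
```

Call:
servo_tool(steps=[{"dx":0.08,"dy":0.16,"wz":-0.024},{"dx":0.17,"dy":0.32,"wz":-0.048},{"dx":0.25,"dy":0.48,"wz":-0.072},{"dx":0.34,"dy":0.64,"wz":-0.096},{"dx":0.42,"dy":0.8,"wz":-0.119}], jaw=0.5)

```text
$.steps[0]: bad value
```

Call:
servo_tool(steps=[{"dx":0.08,"dy":0.16},{"dx":0.17,"dy":0.32},{"dx":0.25,"dy":0.48},{"dx":0.34,"dy":0.64},{"dx":0.42,"dy":0.8}])

```text
$.steps[0]: bad value
```

Call:
servo_tool(steps=[{"dx":0.08,"dy":0.16},{"dx":0.17,"dy":0.32},{"dx":0.25,"dy":0.48},{"dx":0.34,"dy":0.64},{"dx":0.42,"dy":0.8}])

```text
$.steps[0]: bad value
```

Call:
servo_tool(steps=[{"dx":0.1,"dy":0.2},{"dx":0.2,"dy":0.4},{"dx":0.3,"dy":0.6},{"dx":0.4,"dy":0.8},{"dx":0.4,"dy":0.8}], jaw=0)

```text
$.steps[0]: bad value
```

```bash
python3 - <<'E'
from h import *
np.set_printoptions(precision=4,suppress=True)
c=snap('wrist','w1'); T=c['camera_from_world']; print(-T[:3,:3].T@T[:3,3]); o=ctrl.get_obs(); print(o['eef_pos'],o['eef_rot'],o['time_s'],o['wrist_force'])
cv2.imwrite('pics/w1L.png',cv2.resize(cv2.imread('pics/w1.png'),(800,600),interpolation=cv2.INTER_CUBIC))
E
```

```text
[ 0.3069 -0.4929  0.3728]
[ 0.2301 -0.5266  0.2307] [-0.0005  0.9789  0.2045  0.    ] 0.2 [0.9416 0.0464 0.0483]
```

View pics/w1L.png

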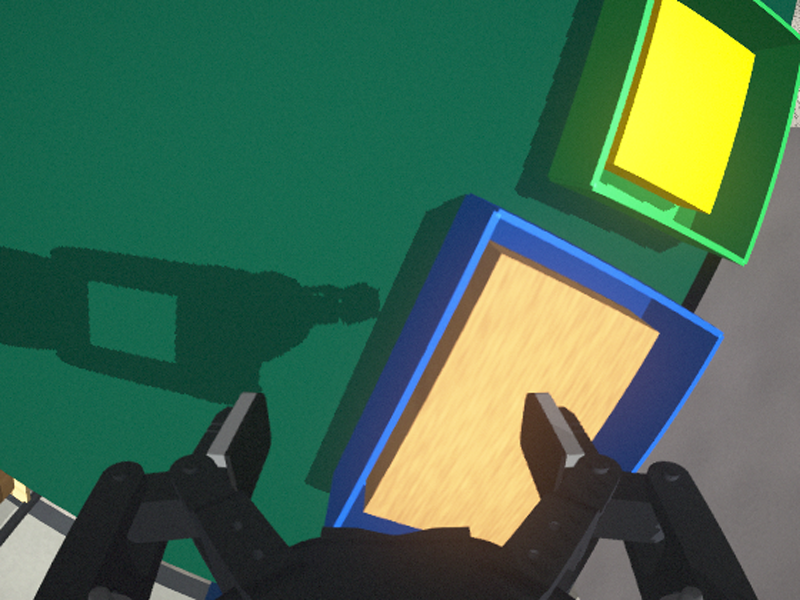

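The moves were refused because each row needs all six keys, and the picture shows the start view over the blue tray. I'll retry with full rows.

Call:
servo_tool(steps=[{"dx":0.08,"dy":0.16,"dz":0,"wx":0,"wy":0,"wz":-0.024},{"dx":0.17,"dy":0.32,"dz":0,"wx":0,"wy":0,"wz":-0.048},{"dx":0.25,"dy":0.48,"dz":0,"wx":0,"wy":0,"wz":-0.072},{"dx":0.34,"dy":0.64,"dz":0,"wx":0,"wy":0,"wz":-0.096},{"dx":0.42,"dy":0.8,"dz":0,"wx":0,"wy":0,"wz":-0.119}], jaw=0)

```text
time_s: 0.62
eef_pos: [0.2725, -0.446, 0.231]
eef_rot: [-0.0, 1.0, 0.017, -0.0]
wrist_force: [0.4, -0.1, -0.2]
opening: 0.3
grasp_force: 0.0
```

Call:
servo_tool(steps=[{"dx":0.08,"dy":0.16,"dz":0,"wx":0,"wy":0,"wz":0},{"dx":0.17,"dy":0.32,"dz":0,"wx":0,"wy":0,"wz":0},{"dx":0.25,"dy":0.48,"dz":0,"wx":0,"wy":0,"wz":0},{"dx":0.34,"dy":0.64,"dz":0,"wx":0,"wy":0,"wz":0},{"dx":0.42,"dy":0.8,"dz":0,"wx":0,"wy":0,"wz":0}])

```text
time_s: 1.03
eef_pos: [0.3145, -0.366, 0.2311]
eef_rot: [-0.0, 1.0, 0.019, -0.0]
wrist_force: [-0.1, 0.4, -0.3]
opening: 0.004
grasp_force: 0.0
```

Call:
servo_tool(steps=[{"dx":0.08,"dy":0.16,"dz":0,"wx":0,"wy":0,"wz":0},{"dx":0.17,"dy":0.32,"dz":0,"wx":0,"wy":0,"wz":0},{"dx":0.25,"dy":0.48,"dz":0,"wx":0,"wy":0,"wz":0},{"dx":0.34,"dy":0.64,"dz":0,"wx":0,"wy":0,"wz":0},{"dx":0.42,"dy":0.8,"dz":0,"wx":0,"wy":0,"wz":0}])

```text
time_s: 1.45
eef_pos: [0.3565, -0.286, 0.2312]
eef_rot: [-0.0, 1.0, 0.019, 0.0]
wrist_force: [0.7, 0.3, 0.5]
opening: 0.003
grasp_force: 0.0
```

Call:
servo_tool(steps=[{"dx":0.1,"dy":0.2,"dz":0,"wx":0,"wy":0,"wz":0},{"dx":0.2,"dy":0.4,"dz":0,"wx":0,"wy":0,"wz":0},{"dx":0.3,"dy":0.6,"dz":0,"wx":0,"wy":0,"wz":0},{"dx":0.4,"dy":0.8,"dz":0,"wx":0,"wy":0,"wz":0},{"dx":0.4,"dy":0.8,"dz":0,"wx":0,"wy":0,"wz":0}])

```text
time_s: 1.87
eef_pos: [0.3971, -0.204, 0.2312]
eef_rot: [-0.001, 1.0, 0.02, 0.0]
wrist_force: [0.0, -0.2, 0.1]
opening: -0.003
grasp_force: 0.0
```

```bash
python3 - <<'E'
from h import *
np.set_printoptions(precision=4,suppress=True)
c=snap('wrist','w2'); T=c['camera_from_world']; print(T,-T[:3,:3].T@T[:3,3]); o=ctrl.get_obs(); print(o['eef_pos'],o['eef_rot'],o['time_s'],o['wrist_force'])
cv2.imwrite('pics/w2L.png',cv2.resize(cv2.imread('pics/w2.png'),(800,600),interpolation=cv2.INTER_CUBIC))
E
```

```text
[[ 0.0409 -0.9992 -0.0009 -0.2193]
 [ 0.9464  0.039  -0.3206 -0.3274]
 [ 0.3203  0.0122  0.9472 -0.5052]
 [ 0.      0.      0.      1.    ]] [ 0.4806 -0.2001  0.3734]
[ 0.3966 -0.2055  0.2312] [-0.0001  0.9998  0.0205 -0.    ] 1.9167 [-0.342  -0.4963 -0.633 ]
```

View pics/w2L.png

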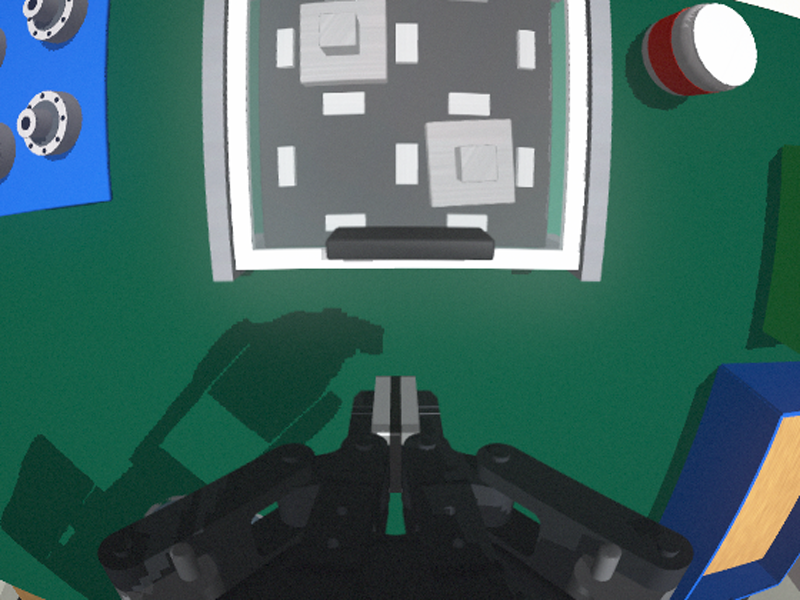

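Shown from above: the guard is shut with the handle at L(410,243), one block in nest 0 at L(470,162) and one in nest 3 at L(343,42). The rail ends are at L(223,280) and L(592,280).

```bash
python3 - <<'E'
from h import *
np.set_printoptions(precision=4,suppress=True)
c=load('w2')
for n,u,v,z in [('railL',223,281,.099),('railR',592,280,.099),('railLfar',214,5,.099),('railRfar',599,5,.099),('frame nearL',236,270,.094),('frame nearR',580,269,.094),('fin nearL',327,258,.135),('fin nearR',494,258,.135),('fin nearmid z.094',410,260,.094)]:
    print(n,atz(c,u*.7,v*.7,z))
E
```

```text
railL [ 0.4001 -0.0926  0.099 ]
railR [ 0.4108 -0.3312  0.099 ]
railLfar [ 0.5771 -0.0853  0.099 ]
railRfar [ 0.5896 -0.322   0.099 ]
frame nearL [ 0.4063 -0.1003  0.094 ]
frame nearR [ 0.4165 -0.3236  0.094 ]
fin nearL [ 0.4252 -0.1662  0.135 ]
fin nearR [ 0.429  -0.2549  0.135 ]
fin nearmid z.094 [ 0.4163 -0.2118  0.094 ]
```

Call:
servo_tool(steps=[{"dx":0,"dy":-0.01,"dz":-0.15,"wx":0,"wy":0,"wz":0},{"dx":0,"dy":-0.02,"dz":-0.3,"wx":0,"wy":0,"wz":0},{"dx":0,"dy":-0.03,"dz":-0.5,"wx":0,"wy":0,"wz":0},{"dx":0,"dy":-0.04,"dz":-0.7,"wx":0,"wy":0,"wz":0},{"dx":0,"dy":-0.05,"dz":-0.9,"wx":0,"wy":0,"wz":0}])

```text
time_s: 2.33
eef_pos: [0.3959, -0.213, 0.1406]
eef_rot: [0.0, 1.0, 0.019, 0.0]
wrist_force: [-0.5, -0.1, 0.6]
opening: -0.001
grasp_force: 0.0
```

Call:
servo_tool(steps=[{"dx":0,"dy":0,"dz":-0.15,"wx":0,"wy":0,"wz":0},{"dx":0,"dy":0,"dz":-0.3,"wx":0,"wy":0,"wz":0},{"dx":0,"dy":0,"dz":-0.31,"wx":0,"wy":0,"wz":0},{"dx":0.08,"dy":0,"dz":-0.31,"wx":0,"wy":0,"wz":0},{"dx":0.12,"dy":0,"dz":-0.31,"wx":0,"wy":0,"wz":0}])

```text
time_s: 2.75
eef_pos: [0.4092, -0.213, 0.1112]
eef_rot: [0.001, 1.0, 0.018, 0.001]
wrist_force: [0.7, -0.7, 0.8]
opening: 0.005
grasp_force: 0.0
```

Call:
servo_tool(steps=[{"dx":0.05,"dy":0,"dz":0,"wx":0,"wy":0,"wz":0},{"dx":0.12,"dy":0,"dz":0,"wx":0,"wy":0,"wz":0},{"dx":0.2,"dy":0.01,"dz":0,"wx":0,"wy":0,"wz":0},{"dx":0.3,"dy":0.01,"dz":0,"wx":0,"wy":0,"wz":0},{"dx":0.4,"dy":0.02,"dz":0,"wx":0,"wy":0,"wz":0}])

```text
time_s: 3.17
eef_pos: [0.4493, -0.2102, 0.1107]
eef_rot: [0.0, 1.0, 0.019, 0.0]
wrist_force: [-4.0, -2.9, 1.4]
opening: -0.003
grasp_force: 1.6
```

Call:
servo_tool(steps=[{"dx":0.16,"dy":0.01,"dz":0,"wx":0,"wy":0,"wz":0},{"dx":0.32,"dy":0.01,"dz":0,"wx":0,"wy":0,"wz":0},{"dx":0.48,"dy":0.02,"dz":0,"wx":0,"wy":0,"wz":0},{"dx":0.64,"dy":0.03,"dz":0,"wx":0,"wy":0,"wz":0},{"dx":0.8,"dy":0.04,"dz":0,"wx":0,"wy":0,"wz":0}])

```text
time_s: 3.58
eef_pos: [0.5295, -0.2059, 0.1101]
eef_rot: [0.0, 1.0, 0.019, -0.0]
wrist_force: [-2.9, -2.6, 1.0]
opening: -0.002
grasp_force: 1.8
```

Call:
servo_tool(steps=[{"dx":0.18,"dy":0.01,"dz":0,"wx":0,"wy":0,"wz":0},{"dx":0.36,"dy":0.01,"dz":0,"wx":0,"wy":0,"wz":0},{"dx":0.54,"dy":0.02,"dz":0,"wx":0,"wy":0,"wz":0},{"dx":0.7,"dy":0.03,"dz":0,"wx":0,"wy":0,"wz":0},{"dx":0.85,"dy":0.04,"dz":0,"wx":0,"wy":0,"wz":0}])

```text
time_s: 4.0
eef_pos: [0.6145, -0.2016, 0.1098]
eef_rot: [0.0, 1.0, 0.019, -0.0]
wrist_force: [-4.3, -1.6, 1.1]
opening: 0.0
grasp_force: 1.8
```

Call:
servo_tool(steps=[{"dx":0.06,"dy":0,"dz":0,"wx":0,"wy":0,"wz":0},{"dx":0.12,"dy":0.01,"dz":0,"wx":0,"wy":0,"wz":0},{"dx":0.18,"dy":0.01,"dz":0,"wx":0,"wy":0,"wz":0},{"dx":0.24,"dy":0.01,"dz":0,"wx":0,"wy":0,"wz":0},{"dx":0.3,"dy":0.01,"dz":0,"wx":0,"wy":0,"wz":0}])

```text
time_s: 4.42
eef_pos: [0.643, -0.2, 0.1098]
eef_rot: [-0.001, 1.0, 0.019, -0.001]
wrist_force: [-2.2, 1.8, -0.5]
opening: -0.0
grasp_force: 1.5
```

Call:
servo_tool(steps=[{"dx":0.02,"dy":0,"dz":0,"wx":0,"wy":0,"wz":0},{"dx":0.05,"dy":0,"dz":0,"wx":0,"wy":0,"wz":0},{"dx":0.08,"dy":0,"dz":0,"wx":0,"wy":0,"wz":0},{"dx":0.1,"dy":0,"dz":0,"wx":0,"wy":0,"wz":0},{"dx":0.12,"dy":0,"dz":0,"wx":0,"wy":0,"wz":0}])

```text
time_s: 4.83
eef_pos: [0.6552, -0.2009, 0.1102]
eef_rot: [-0.0, 1.0, 0.019, -0.0]
wrist_force: [-2.3, 2.0, -1.1]
opening: 0.002
grasp_force: 1.3
```

Call:
servo_tool(steps=[{"dx":0.01,"dy":0,"dz":0,"wx":0,"wy":0,"wz":0},{"dx":0.02,"dy":0,"dz":0,"wx":0,"wy":0,"wz":0},{"dx":0.03,"dy":0,"dz":0,"wx":0,"wy":0,"wz":0},{"dx":0.04,"dy":0,"dz":0,"wx":0,"wy":0,"wz":0},{"dx":0.05,"dy":0,"dz":0,"wx":0,"wy":0,"wz":0}])

```text
time_s: 5.25
eef_pos: [0.6602, -0.201, 0.1103]
eef_rot: [-0.0, 1.0, 0.019, 0.0]
wrist_force: [-2.6, 1.6, -0.6]
opening: -0.0
grasp_force: 1.3
```

Call:
servo_tool(steps=[{"dx":0.01,"dy":0,"dz":0,"wx":0,"wy":0,"wz":0},{"dx":0.01,"dy":0,"dz":0,"wx":0,"wy":0,"wz":0},{"dx":0.02,"dy":0,"dz":0,"wx":0,"wy":0,"wz":0},{"dx":0.02,"dy":0,"dz":0,"wx":0,"wy":0,"wz":0},{"dx":0.03,"dy":0,"dz":0,"wx":0,"wy":0,"wz":0}])

```text
time_s: 5.67
eef_pos: [0.6621, -0.201, 0.1103]
eef_rot: [-0.0, 1.0, 0.019, -0.001]
wrist_force: [-11.3, 1.0, 5.0]
opening: -0.002
grasp_force: 5.6
```

Call:
servo_tool(steps=[{"dx":0.01,"dy":0,"dz":0,"wx":0,"wy":0,"wz":0},{"dx":0.02,"dy":0,"dz":0,"wx":0,"wy":0,"wz":0},{"dx":0.02,"dy":0,"dz":0,"wx":0,"wy":0,"wz":0},{"dx":0.02,"dy":0,"dz":0,"wx":0,"wy":0,"wz":0},{"dx":0.02,"dy":0,"dz":0,"wx":0,"wy":0,"wz":0}])

```text
time_s: 6.08
eef_pos: [0.6621, -0.201, 0.1104]
eef_rot: [-0.001, 1.0, 0.019, -0.004]
wrist_force: [-16.7, 1.6, 8.5]
opening: -0.002
grasp_force: 8.3
```

Call:
servo_tool(steps=[{"dx":-0.15,"dy":0,"dz":0,"wx":0,"wy":0,"wz":0},{"dx":-0.3,"dy":0,"dz":0.2,"wx":0,"wy":0,"wz":0},{"dx":-0.5,"dy":0,"dz":0.5,"wx":0,"wy":0,"wz":0},{"dx":-0.75,"dy":0,"dz":0.8,"wx":0,"wy":0,"wz":0},{"dx":-1,"dy":-0.02,"dz":1,"wx":0,"wy":0,"wz":0}], jaw=0.6)

```text
time_s: 6.5
eef_pos: [0.5661, -0.2038, 0.2138]
eef_rot: [0.002, 1.0, 0.019, 0.003]
wrist_force: [0.4, -0.6, 1.0]
opening: 0.6
grasp_force: 0.0
```

Call:
servo_tool(steps=[{"dx":-0.2,"dy":0,"dz":0,"wx":0,"wy":0,"wz":0},{"dx":-0.4,"dy":0,"dz":0,"wx":0,"wy":0,"wz":0},{"dx":-0.6,"dy":0,"dz":0,"wx":0,"wy":0,"wz":0},{"dx":-0.7,"dy":0,"dz":0,"wx":0,"wy":0,"wz":0},{"dx":-0.7,"dy":0,"dz":0,"wx":0,"wy":0,"wz":0}])

```text
time_s: 6.92
eef_pos: [0.4944, -0.2034, 0.211]
eef_rot: [0.001, 1.0, 0.018, 0.001]
wrist_force: [0.2, 0.0, -0.1]
opening: 0.601
grasp_force: 0.0
```

```bash
python3 - <<'E'
from h import *
np.set_printoptions(precision=4,suppress=True)
c=snap('wrist','w3'); o=ctrl.get_obs(); print(o['eef_pos'],o['eef_rot'],o['time_s'],o['wrist_force'])
cv2.imwrite('pics/w3L.png',cv2.resize(cv2.imread('pics/w3.png')[:300,80:480],(800,600),interpolation=cv2.INTER_CUBIC))
E
```

```text
[ 0.4955 -0.2035  0.211 ] [0.0006 0.9998 0.0184 0.001 ] 6.9667 [-0.3083  0.1899  0.4842]
```

View pics/w3L.png

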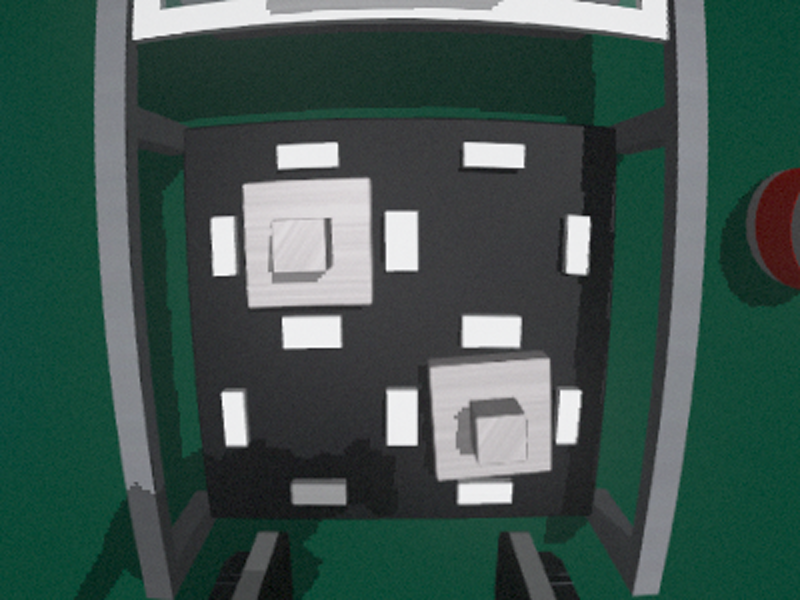

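The guard is open and both blocks are clear: the nest 3 knob top is at X(299,246) and the nest 0 knob top at X(502,438) in the crop. The four shared stops are at X(401,241), (402,417), (312,332) and (491,331).

```bash
cat >> h.py <<'E'
from scipy.optimize import least_squares
def fit_station(c,pts,zt=.028):
    W=np.array([atz(c,u,v,zt)[:2] for u,v,_,_ in pts]); L=np.array([p[2:] for p in pts])
    f=lambda q: ((np.array([[np.cos(q[2]),-np.sin(q[2])],[np.sin(q[2]),np.cos(q[2])]])@L.T).T+q[:2]-W).ravel()
    r=least_squares(f,[.52,-.2,.04]); return r.x,r.fun
E
python3 - <<'E'
from h import *
np.set_printoptions(precision=4,suppress=True)
c=load('w3'); w2=load('w2')
U=lambda X,Y:(80+(X+.5)/2-.5,(Y+.5)/2-.5)
q,r=fit_station(c,[(*U(401,241),.046,0),(*U(402,417),-.046,0),(*U(312,332),0,.046),(*U(491,331),0,-.046)])
print(q,np.degrees(q[2]),r)
R=np.array([[np.cos(q[2]),-np.sin(q[2])],[np.sin(q[2]),np.cos(q[2])]])
for i,l in enumerate([(-.046,-.046),(-.046,.046),(.046,-.046),(.046,.046)]): print('nest',i,R@l+q[:2])
print('tri', tri((c,*U(502,438)),(w2,479*.7,163*.7)), tri((c,*U(299,246)),(w2,338*.7,29*.7)))
print('stop tri', tri((c,*U(402,417)),(w2,406*.7,164*.7)),tri((c,*U(491,331)),(w2,469*.7,104*.7)))
for n,P,z in [('blk0 base top',[(430,361),(549,355),(551,470),(437,480)],.04),('knob0',[(477,418),(526,415),(526,460),(479,464)],.069),('blk3 top',[(244,184),(370,179),(371,302),(248,307)],.04),('knob3',[(274,220),(326,218),(325,268),(274,273)],.069)]:
    W=np.array([atz(c,*U(*p),z)[:2] for p in P]); e=[W[0]-W[1],W[3]-W[2]]; print(n,W.mean(0),[np.degrees(np.arctan2(-k[0],k[1])) for k in e],[np.linalg.norm(k) for k in e], [np.degrees(np.arctan2(k[1],k[0])) for k in (W[0]-W[3],W[1]-W[2])])
E
```

```text
[ 0.5205 -0.2064  0.0444] 2.5414184624123095 [ 0.0004 -0.     -0.0003  0.     -0.0001  0.0004  0.     -0.0004]
nest 0 [ 0.4765 -0.2544]
nest 1 [ 0.4725 -0.1625]
nest 2 [ 0.5685 -0.2503]
nest 3 [ 0.5644 -0.1584]
tri [ 0.4781 -0.2553  0.0656] [ 0.5642 -0.1596  0.0684]
stop tri [ 0.4736 -0.2084  0.0242] [ 0.5219 -0.2527  0.0245]
blk0 base top [ 0.4797 -0.2544] [np.float64(5.639096499066242), np.float64(6.991435207097113)] [np.float64(0.06004790243493821), np.float64(0.06108065821249498)] [np.float64(6.425250076664008), np.float64(7.375837151827002)]
knob0 [ 0.4785 -0.2547] [np.float64(5.821121705205859), np.float64(6.87976747632593)] [np.float64(0.023095205469229444), np.float64(0.022713214430728188)] [np.float64(6.960096695575001), np.float64(5.999177770617489)]
blk3 top [ 0.5645 -0.1594] [np.float64(2.5012574342854985), np.float64(3.4870321582025716)] [np.float64(0.060518682248577566), np.float64(0.06061771709296215)] [np.float64(2.224610807792885), np.float64(2.3064466073671666)]
knob3 [ 0.5648 -0.1597] [np.float64(2.5683291448648227), np.float64(6.365026959721823)] [np.float64(0.02279504311421358), np.float64(0.022707989133035657)] [np.float64(0.6607084389484712), np.float64(0.17350694027552283)]
```

Call:
servo_tool(steps=[{"dx":-0.04,"dy":-0.13,"dz":-0.1,"wx":0,"wy":0,"wz":0.006},{"dx":-0.09,"dy":-0.26,"dz":-0.25,"wx":0,"wy":0,"wz":0.012},{"dx":-0.13,"dy":-0.39,"dz":-0.45,"wx":0,"wy":0,"wz":0.018},{"dx":-0.17,"dy":-0.51,"dz":-0.65,"wx":0,"wy":0,"wz":0.024},{"dx":-0.17,"dy":-0.51,"dz":-0.85,"wx":0,"wy":0,"wz":0.024}])

```text
time_s: 7.38
eef_pos: [0.4793, -0.2566, 0.1248]
eef_rot: [0.001, 0.998, 0.056, 0.001]
wrist_force: [0.6, -0.2, -0.4]
opening: 0.601
grasp_force: 0.0
```

Call:
servo_tool(steps=[{"dx":0,"dy":0,"dz":-0.2,"wx":0,"wy":0,"wz":0},{"dx":0,"dy":0,"dz":-0.4,"wx":0,"wy":0,"wz":0},{"dx":0,"dy":0,"dz":-0.6,"wx":0,"wy":0,"wz":0},{"dx":0,"dy":0,"dz":-0.8,"wx":0,"wy":0,"wz":0},{"dx":0,"dy":0,"dz":-0.8,"wx":0,"wy":0,"wz":0}])

```text
time_s: 7.8
eef_pos: [0.477, -0.2524, 0.0413]
eef_rot: [-0.002, 0.998, 0.057, -0.002]
wrist_force: [-1.4, 0.8, -0.7]
opening: 0.599
grasp_force: 0.0
```

```bash
python3 - <<'E'
from h import *
np.set_printoptions(precision=4,suppress=True)
o=ctrl.get_obs(); print(o['eef_pos'],o['eef_rot'],o['wrist_force'])
c=load('scene0')
for u,v in [(610,379),(627,384),(634,330),(621,325)]:
  print(atz(c,u*.7,v*.7,0 if v>350 else .085))
E
```

```text
[ 0.477  -0.2524  0.0413] [-0.0021  0.9984  0.0566 -0.002 ] [-1.4193  0.8207 -0.6633]
[0.7047 0.3536 0.    ]
[0.7231 0.3775 0.    ]
[0.6751 0.3976 0.085 ]
[0.6567 0.3819 0.085 ]
```

Call:
servo_tool(steps=[{"dx":0,"dy":0,"dz":0,"wx":0,"wy":0,"wz":0},{"dx":0,"dy":0,"dz":0,"wx":0,"wy":0,"wz":0},{"dx":0,"dy":0,"dz":0.01,"wx":0,"wy":0,"wz":0},{"dx":0,"dy":0,"dz":0.01,"wx":0,"wy":0,"wz":0},{"dx":0,"dy":0,"dz":0.01,"wx":0,"wy":0,"wz":0}])

```text
time_s: 8.22
eef_pos: [0.479, -0.2545, 0.0476]
eef_rot: [0.001, 0.998, 0.057, 0.001]
wrist_force: [-0.7, 0.4, 0.3]
opening: 0.604
grasp_force: 0.0
```

Call:
servo_tool(steps=[{"dx":0,"dy":0,"dz":-0.01,"wx":0,"wy":0,"wz":0},{"dx":0,"dy":0,"dz":-0.01,"wx":0,"wy":0,"wz":0},{"dx":0,"dy":0,"dz":-0.01,"wx":0,"wy":0,"wz":0},{"dx":0,"dy":0,"dz":-0.01,"wx":0,"wy":0,"wz":0},{"dx":0,"dy":0,"dz":-0.01,"wx":0,"wy":0,"wz":0}], jaw=0)

```text
time_s: 8.63
eef_pos: [0.4784, -0.2542, 0.0459]
eef_rot: [0.0, 0.998, 0.057, 0.0]
wrist_force: [-1.3, 0.3, 6.2]
opening: 0.27
grasp_force: 60.4
```

Call:
servo_tool(steps=[{"dx":0,"dy":0,"dz":0,"wx":0,"wy":0,"wz":0},{"dx":0,"dy":0,"dz":0,"wx":0,"wy":0,"wz":0},{"dx":0,"dy":0,"dz":0,"wx":0,"wy":0,"wz":0},{"dx":0,"dy":0,"dz":0,"wx":0,"wy":0,"wz":0},{"dx":0,"dy":0,"dz":0.02,"wx":0,"wy":0,"wz":0}])

```text
time_s: 9.05
eef_pos: [0.4778, -0.2536, 0.0468]
eef_rot: [-0.0, 0.998, 0.057, -0.0]
wrist_force: [0.1, 0.8, -4.1]
opening: 0.27
grasp_force: 59.3
```

Call:
servo_tool(steps=[{"dx":0,"dy":0,"dz":0.1,"wx":0,"wy":0,"wz":0},{"dx":0,"dy":0,"dz":0.25,"wx":0,"wy":0,"wz":0},{"dx":0,"dy":0,"dz":0.45,"wx":0,"wy":0,"wz":0},{"dx":0,"dy":0,"dz":0.65,"wx":0,"wy":0,"wz":0},{"dx":0,"dy":0,"dz":0.85,"wx":0,"wy":0,"wz":0}])

```text
time_s: 9.47
eef_pos: [0.4775, -0.2534, 0.1328]
eef_rot: [-0.001, 0.998, 0.057, -0.001]
wrist_force: [0.3, 0.2, -3.5]
opening: 0.269
grasp_force: 59.1
```

Call:
servo_tool(steps=[{"dx":0.01,"dy":0.05,"dz":0.1,"wx":0,"wy":0,"wz":-0.007},{"dx":0.02,"dy":0.2,"dz":0.2,"wx":0,"wy":0,"wz":-0.014},{"dx":0.04,"dy":0.4,"dz":0.3,"wx":0,"wy":0,"wz":-0.021},{"dx":0.06,"dy":0.6,"dz":0.4,"wx":0,"wy":0,"wz":-0.028},{"dx":0.08,"dy":0.8,"dz":0.5,"wx":0,"wy":0,"wz":-0.036}])

```text
time_s: 9.88
eef_pos: [0.4855, -0.1728, 0.1826]
eef_rot: [-0.0, 1.0, -0.001, -0.001]
wrist_force: [0.1, -0.4, -4.5]
opening: 0.267
grasp_force: 59.3
```

Call:
servo_tool(steps=[{"dx":0.02,"dy":0.2,"dz":0,"wx":0,"wy":0,"wz":0},{"dx":0.04,"dy":0.4,"dz":0,"wx":0,"wy":0,"wz":0},{"dx":0.06,"dy":0.6,"dz":0,"wx":0,"wy":0,"wz":0},{"dx":0.08,"dy":0.8,"dz":0,"wx":0,"wy":0,"wz":0},{"dx":0.1,"dy":1,"dz":0,"wx":0,"wy":0,"wz":0}])

```text
time_s: 10.3
eef_pos: [0.4955, -0.0727, 0.1822]
eef_rot: [-0.0, 1.0, 0.0, -0.0]
wrist_force: [-0.1, 0.6, -4.7]
opening: 0.268
grasp_force: 59.4
```

Call:
servo_tool(steps=[{"dx":0.02,"dy":0.2,"dz":0,"wx":0,"wy":0,"wz":0},{"dx":0.04,"dy":0.4,"dz":0,"wx":0,"wy":0,"wz":0},{"dx":0.06,"dy":0.6,"dz":0,"wx":0,"wy":0,"wz":0},{"dx":0.08,"dy":0.8,"dz":0,"wx":0,"wy":0,"wz":0},{"dx":0.1,"dy":1,"dz":0,"wx":0,"wy":0,"wz":0}])

```text
time_s: 10.72
eef_pos: [0.5055, 0.0272, 0.1822]
eef_rot: [-0.0, 1.0, 0.0, -0.001]
wrist_force: [0.1, -0.3, -3.8]
opening: 0.27
grasp_force: 59.4
```

Call:
servo_tool(steps=[{"dx":0.02,"dy":0.2,"dz":0,"wx":0,"wy":0,"wz":0},{"dx":0.04,"dy":0.4,"dz":0,"wx":0,"wy":0,"wz":0},{"dx":0.06,"dy":0.6,"dz":0,"wx":0,"wy":0,"wz":0},{"dx":0.08,"dy":0.8,"dz":0,"wx":0,"wy":0,"wz":0},{"dx":0.1,"dy":1,"dz":0,"wx":0,"wy":0,"wz":0}])

```text
time_s: 11.13
eef_pos: [0.5155, 0.1271, 0.1821]
eef_rot: [0.0, 1.0, 0.0, -0.001]
wrist_force: [0.1, -0.9, -3.7]
opening: 0.269
grasp_force: 59.4
```

```bash
python3 - <<'E'
from h import *
np.set_printoptions(precision=4,suppress=True)
c=snap('wrist','w4'); o=ctrl.get_obs(); print(o['eef_pos'],o['eef_rot'],o['time_s'],o['wrist_force'])
cv2.imwrite('pics/w4L.png',cv2.resize(cv2.imread('pics/w4.png'),(800,600),interpolation=cv2.INTER_CUBIC))
E
```

```text
[0.5155 0.1303 0.1822] [-0.0013  1.      0.0008 -0.0004] 11.1833 [-0.9499  3.4078 -3.3967]
```

View pics/w4L.png

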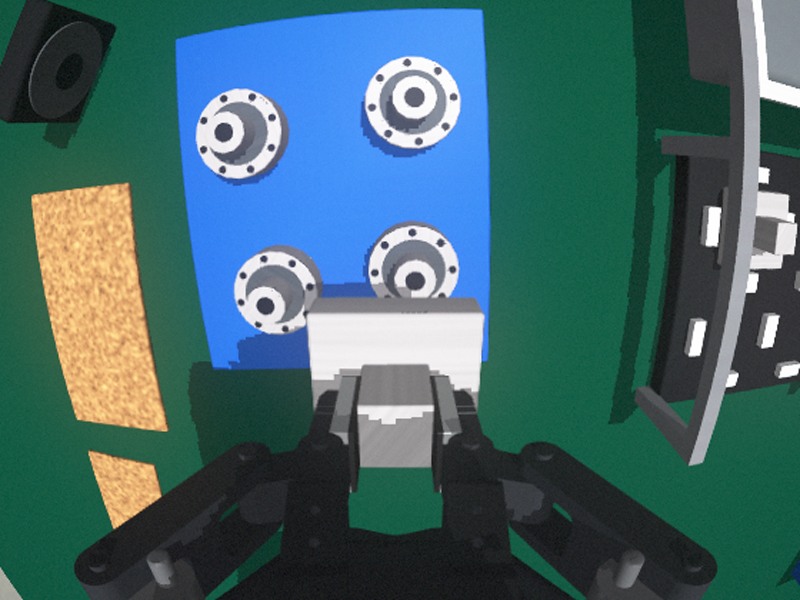

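The four hub boss tops are at L(224,132), (414,97), (266,306) and (414,281). The pad corners are at L(32,195), (129,183), (167,431) and (79,419). The block is held level.

```bash
python3 - <<'E'
from h import *
np.set_printoptions(precision=4,suppress=True)
c=load('w4'); s=load('scene0')
for u,v in [(32,195),(129,183),(167,431),(79,419)]: print('pad',atz(c,u*.7,v*.7,.006)[:2])
U=lambda X,Y:(154+(X+.5)/2.857-.5,161+(Y+.5)/2.857-.5)
for (u,v),(X,Y) in zip([(224,132),(414,97),(266,306),(414,281)],[(624,211),(514,237),(567,148),(482,168)]):
    print('hub',atz(c,u*.7,v*.7,.055)[:2],'tri',tri((c,u*.7,v*.7),(s,*U(X,Y))))
E
```

```text
pad [0.5907 0.437 ]
pad [0.5893 0.3293]
pad [0.3716 0.3332]
pad [0.3736 0.4376]
hub [0.6163 0.2288] tri [0.6163 0.2289 0.0547]
hub [0.6322 0.1169] tri [0.6323 0.117  0.0548]
hub [0.5075 0.2086] tri [0.5074 0.209  0.0545]
hub [0.5234 0.1161] tri [0.5233 0.116  0.0549]
```

Call:
servo_tool(steps=[{"dx":0.02,"dy":0.2,"dz":0,"wx":0,"wy":0,"wz":0},{"dx":0.04,"dy":0.4,"dz":0,"wx":0,"wy":0,"wz":0},{"dx":0.06,"dy":0.6,"dz":0,"wx":0,"wy":0,"wz":0},{"dx":0.07,"dy":0.8,"dz":0,"wx":0,"wy":0,"wz":0},{"dx":0.08,"dy":1,"dz":0,"wx":0,"wy":0,"wz":0}])

```text
time_s: 11.6
eef_pos: [0.5235, 0.2268, 0.182]
eef_rot: [0.0, 1.0, 0.0, -0.001]
wrist_force: [-0.1, -0.3, -4.6]
opening: 0.265
grasp_force: 60.0
```

Call:
servo_tool(steps=[{"dx":0.02,"dy":0.2,"dz":0,"wx":0,"wy":0,"wz":0},{"dx":0.04,"dy":0.4,"dz":0,"wx":0,"wy":0,"wz":0},{"dx":0.06,"dy":0.6,"dz":0,"wx":0,"wy":0,"wz":0},{"dx":0.07,"dy":0.8,"dz":0,"wx":0,"wy":0,"wz":0},{"dx":0.08,"dy":0.95,"dz":0,"wx":0,"wy":0,"wz":0}])

```text
time_s: 12.02
eef_pos: [0.5315, 0.3223, 0.1819]
eef_rot: [0.0, 1.0, 0.0, -0.001]
wrist_force: [0.5, 0.1, -3.6]
opening: 0.27
grasp_force: 60.0
```

Call:
servo_tool(steps=[{"dx":0,"dy":0.15,"dz":0,"wx":0,"wy":0,"wz":0},{"dx":0,"dy":0.3,"dz":-0.1,"wx":0,"wy":0,"wz":0},{"dx":0,"dy":0.45,"dz":-0.3,"wx":0,"wy":0,"wz":0},{"dx":0,"dy":0.55,"dz":-0.5,"wx":0,"wy":0,"wz":0},{"dx":0,"dy":0.6,"dz":-0.7,"wx":0,"wy":0,"wz":0}])

```text
time_s: 12.43
eef_pos: [0.5319, 0.3825, 0.1116]
eef_rot: [-0.0, 1.0, 0.001, 0.0]
wrist_force: [0.2, 0.0, -4.6]
opening: 0.268
grasp_force: 60.0
```

Call:
servo_tool(steps=[{"dx":0,"dy":0.01,"dz":-0.2,"wx":0,"wy":0,"wz":0},{"dx":0,"dy":0.01,"dz":-0.35,"wx":0,"wy":0,"wz":0},{"dx":0,"dy":0.01,"dz":-0.5,"wx":0,"wy":0,"wz":0},{"dx":0,"dy":0.01,"dz":-0.6,"wx":0,"wy":0,"wz":0},{"dx":0,"dy":0.01,"dz":-0.65,"wx":0,"wy":0,"wz":0}])

```text
time_s: 12.85
eef_pos: [0.5313, 0.3815, 0.0453]
eef_rot: [0.001, 1.0, -0.0, -0.001]
wrist_force: [-0.6, 0.1, -3.8]
opening: 0.271
grasp_force: 60.0
```

Call:
servo_tool(steps=[{"dx":0,"dy":0,"dz":-0.03,"wx":0,"wy":0,"wz":0},{"dx":0,"dy":0,"dz":-0.07,"wx":0,"wy":0,"wz":0},{"dx":0,"dy":0,"dz":-0.1,"wx":0,"wy":0,"wz":0},{"dx":0,"dy":0,"dz":-0.13,"wx":0,"wy":0,"wz":0},{"dx":0,"dy":0,"dz":-0.14,"wx":0,"wy":0,"wz":0}])

```text
time_s: 13.27
eef_pos: [0.5323, 0.3821, 0.0334]
eef_rot: [-0.0, 1.0, 0.0, 0.0]
wrist_force: [-0.1, 0.5, -4.4]
opening: 0.27
grasp_force: 60.0
```

Call:
servo_tool(steps=[{"dx":0,"dy":0,"dz":0,"wx":0,"wy":0,"wz":0},{"dx":0,"dy":0,"dz":0,"wx":0,"wy":0,"wz":0},{"dx":0,"dy":0,"dz":0,"wx":0,"wy":0,"wz":0},{"dx":0,"dy":0,"dz":-0.01,"wx":0,"wy":0,"wz":0},{"dx":0,"dy":0,"dz":-0.01,"wx":0,"wy":0,"wz":0}])

```text
time_s: 13.68
eef_pos: [0.5322, 0.3821, 0.0324]
eef_rot: [-0.0, 1.0, 0.0, 0.0]
wrist_force: [-0.1, -0.3, -3.9]
opening: 0.272
grasp_force: 60.0
```

Call:
servo_tool(steps=[{"dx":0,"dy":0,"dz":0,"wx":0,"wy":0,"wz":0},{"dx":0,"dy":0,"dz":0,"wx":0,"wy":0,"wz":0},{"dx":0,"dy":0,"dz":0,"wx":0,"wy":0,"wz":0},{"dx":0,"dy":0,"dz":0.05,"wx":0,"wy":0,"wz":0},{"dx":0,"dy":0,"dz":0.2,"wx":0,"wy":0,"wz":0}], jaw=0.6)

```text
time_s: 14.1
eef_pos: [0.5307, 0.3813, 0.0509]
eef_rot: [0.001, 1.0, 0.0, -0.002]
wrist_force: [-0.2, -0.5, 0.2]
opening: 0.599
grasp_force: 0.0
```

Call:
servo_tool(steps=[{"dx":0,"dy":0,"dz":0.2,"wx":0,"wy":0,"wz":0},{"dx":0,"dy":0,"dz":0.45,"wx":0,"wy":0,"wz":0},{"dx":0,"dy":-0.1,"dz":0.7,"wx":0,"wy":0,"wz":0},{"dx":0,"dy":-0.2,"dz":0.9,"wx":0,"wy":0,"wz":0},{"dx":0,"dy":-0.4,"dz":1,"wx":0,"wy":0,"wz":0}])

```text
time_s: 14.52
eef_pos: [0.5339, 0.3439, 0.1578]
eef_rot: [-0.002, 1.0, 0.001, 0.003]
wrist_force: [1.2, 0.4, 1.2]
opening: 0.6
grasp_force: 0.0
```

Call:
servo_tool(steps=[{"dx":0,"dy":-0.2,"dz":0.1,"wx":0,"wy":0,"wz":0.003},{"dx":0.01,"dy":-0.4,"dz":0.2,"wx":0,"wy":0,"wz":0.006},{"dx":0.02,"dy":-0.6,"dz":0.3,"wx":0,"wy":0,"wz":0.009},{"dx":0.03,"dy":-0.8,"dz":0.3,"wx":0,"wy":0,"wz":0.012},{"dx":0.05,"dy":-1,"dz":0.3,"wx":0,"wy":0,"wz":0.014}])

```text
time_s: 14.93
eef_pos: [0.538, 0.2415, 0.1852]
eef_rot: [-0.0, 1.0, 0.022, 0.002]
wrist_force: [-0.0, -0.5, 0.1]
opening: 0.603
grasp_force: 0.0
```

Call:
servo_tool(steps=[{"dx":0.02,"dy":-0.2,"dz":0,"wx":0,"wy":0,"wz":0},{"dx":0.03,"dy":-0.4,"dz":0,"wx":0,"wy":0,"wz":0},{"dx":0.05,"dy":-0.6,"dz":0,"wx":0,"wy":0,"wz":0},{"dx":0.06,"dy":-0.8,"dz":0,"wx":0,"wy":0,"wz":0},{"dx":0.07,"dy":-1,"dz":0,"wx":0,"wy":0,"wz":0}])

```text
time_s: 15.35
eef_pos: [0.5446, 0.1411, 0.1842]
eef_rot: [-0.0, 1.0, 0.022, 0.001]
wrist_force: [-0.5, 0.4, 0.1]
opening: 0.598
grasp_force: 0.0
```

Call:
servo_tool(steps=[{"dx":0.02,"dy":-0.2,"dz":0,"wx":0,"wy":0,"wz":0},{"dx":0.03,"dy":-0.4,"dz":0,"wx":0,"wy":0,"wz":0},{"dx":0.05,"dy":-0.6,"dz":0,"wx":0,"wy":0,"wz":0},{"dx":0.06,"dy":-0.8,"dz":0,"wx":0,"wy":0,"wz":0},{"dx":0.07,"dy":-1,"dz":0,"wx":0,"wy":0,"wz":0}])

```text
time_s: 15.77
eef_pos: [0.5516, 0.041, 0.1841]
eef_rot: [0.0, 1.0, 0.022, 0.001]
wrist_force: [0.1, 0.0, 0.0]
opening: 0.599
grasp_force: 0.0
```

Call:
servo_tool(steps=[{"dx":0.02,"dy":-0.2,"dz":0,"wx":0,"wy":0,"wz":0},{"dx":0.03,"dy":-0.4,"dz":0,"wx":0,"wy":0,"wz":0},{"dx":0.05,"dy":-0.6,"dz":0,"wx":0,"wy":0,"wz":0},{"dx":0.06,"dy":-0.8,"dz":0,"wx":0,"wy":0,"wz":0},{"dx":0.07,"dy":-1,"dz":0,"wx":0,"wy":0,"wz":0}])

```text
time_s: 16.18
eef_pos: [0.5586, -0.059, 0.1841]
eef_rot: [0.0, 1.0, 0.022, 0.001]
wrist_force: [0.9, -0.9, 0.0]
opening: 0.602
grasp_force: 0.0
```

Call:
servo_tool(steps=[{"dx":0.01,"dy":-0.2,"dz":0,"wx":0,"wy":0,"wz":0},{"dx":0.03,"dy":-0.4,"dz":0,"wx":0,"wy":0,"wz":0},{"dx":0.05,"dy":-0.6,"dz":0,"wx":0,"wy":0,"wz":0},{"dx":0.06,"dy":-0.8,"dz":0,"wx":0,"wy":0,"wz":0},{"dx":0.07,"dy":-1,"dz":0,"wx":0,"wy":0,"wz":0}])

```text
time_s: 16.6
eef_pos: [0.5656, -0.1591, 0.1842]
eef_rot: [0.001, 1.0, 0.022, 0.001]
wrist_force: [0.2, -1.0, 0.1]
opening: 0.597
grasp_force: 0.0
```

```bash
python3 - <<'E'
from h import *
np.set_printoptions(precision=4,suppress=True)
c=snap('wrist','w5'); s=snap('scene','s5'); o=ctrl.get_obs(); print(o['eef_pos'],o['eef_rot'],o['time_s'])
a=cv2.imread('pics/w5.png'); b=cv2.imread('pics/s5.png')[100:310,130:460]
for p in [(.5647,-.1596,.069)]:
    u,v=proj(c,p); print(u,v); cv2.circle(a,(int(round(u)),int(round(v))),2,(0,0,255),1)
cv2.imwrite('pics/w5L.png',np.vstack([cv2.resize(a[130:,100:460],(640,510))[:330],cv2.resize(b,(640,407))[:270]]))
E
```

```text
[ 0.5657 -0.161   0.1841] [0.0011 0.9998 0.0207 0.0011] 16.7Traceback (most recent call last):
  File "<stdin>", line 6, in <module>
  File "h.py", line 25, in proj
    if c['fish']:
       ~^^^^^^^^
KeyError: 'fish'
```

```bash
python3 - <<'E'
from h import *
c=load('w5')
a=cv2.imread('pics/w5.png'); b=cv2.imread('pics/s5.png')[100:310,130:460]
u,v=proj(c,(.5647,-.1596,.069)); print(u,v); cv2.circle(a,(int(round(u)),int(round(v))),2,(0,0,255),1)
cv2.imwrite('pics/w5L.png',np.vstack([cv2.resize(a[130:,100:460],(640,510))[:330],cv2.resize(b,(640,407))[:270]]))
E
```

```text
277.41914554747865 211.27115501690974
```

View pics/w5L.png

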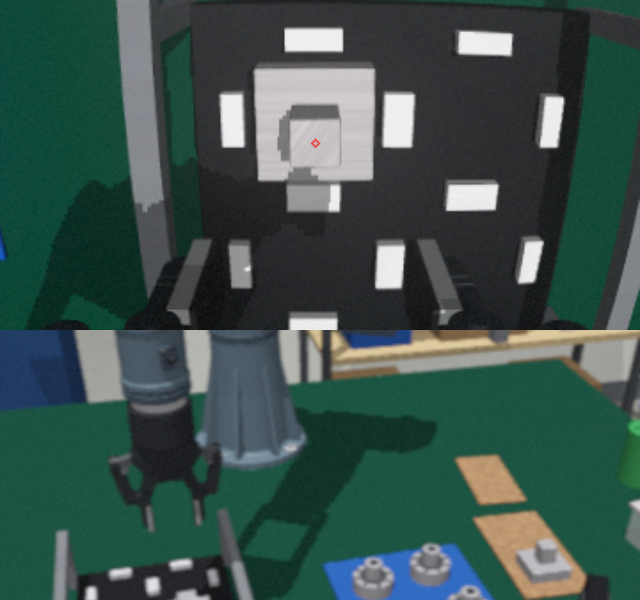

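The mark sits on the knob of the nest 3 block, and the first block stands on the big pad. I'll descend now.

Call:
servo_tool(steps=[{"dx":-0.01,"dy":0,"dz":-0.2,"wx":0,"wy":0,"wz":0},{"dx":-0.01,"dy":0,"dz":-0.4,"wx":0,"wy":0,"wz":0},{"dx":-0.01,"dy":0,"dz":-0.6,"wx":0,"wy":0,"wz":0},{"dx":-0.01,"dy":0,"dz":-0.8,"wx":0,"wy":0,"wz":0},{"dx":-0.01,"dy":0,"dz":-0.95,"wx":0,"wy":0,"wz":0}])

```text
time_s: 17.12
eef_pos: [0.5639, -0.157, 0.0869]
eef_rot: [-0.0, 1.0, 0.022, -0.0]
wrist_force: [0.1, 0.9, -0.4]
opening: 0.603
grasp_force: 0.0
```

Call:
servo_tool(steps=[{"dx":0,"dy":0,"dz":-0.12,"wx":0,"wy":0,"wz":0},{"dx":0,"dy":0,"dz":-0.24,"wx":0,"wy":0,"wz":0},{"dx":0,"dy":0,"dz":-0.34,"wx":0,"wy":0,"wz":0},{"dx":0,"dy":0,"dz":-0.4,"wx":0,"wy":0,"wz":0},{"dx":0,"dy":0,"dz":-0.42,"wx":0,"wy":0,"wz":0}])

```text
time_s: 17.53
eef_pos: [0.5638, -0.1576, 0.0445]
eef_rot: [-0.0, 1.0, 0.022, -0.0]
wrist_force: [-0.3, 0.1, 0.3]
opening: 0.599
grasp_force: 0.0
```

Call:
servo_tool(steps=[{"dx":0,"dy":0,"dz":0,"wx":0,"wy":0,"wz":0},{"dx":0,"dy":0,"dz":0,"wx":0,"wy":0,"wz":0},{"dx":0,"dy":0,"dz":0,"wx":0,"wy":0,"wz":0},{"dx":0,"dy":0,"dz":0,"wx":0,"wy":0,"wz":0},{"dx":0,"dy":0,"dz":0,"wx":0,"wy":0,"wz":0}])

```text
time_s: 17.95
eef_pos: [0.5645, -0.1581, 0.0459]
eef_rot: [0.0, 1.0, 0.022, 0.0]
wrist_force: [-0.0, 0.3, 0.5]
opening: 0.601
grasp_force: 0.0
```

Call:
servo_tool(steps=[{"dx":0,"dy":0,"dz":0,"wx":0,"wy":0,"wz":0},{"dx":0,"dy":0,"dz":0,"wx":0,"wy":0,"wz":0},{"dx":0,"dy":0,"dz":0,"wx":0,"wy":0,"wz":0},{"dx":0,"dy":0,"dz":0,"wx":0,"wy":0,"wz":0},{"dx":0,"dy":0,"dz":0,"wx":0,"wy":0,"wz":0}], jaw=0)

```text
time_s: 18.37
eef_pos: [0.5645, -0.1583, 0.0458]
eef_rot: [0.0, 1.0, 0.022, 0.0]
wrist_force: [-0.5, -0.7, 3.9]
opening: 0.269
grasp_force: 59.9
```

Call:
servo_tool(steps=[{"dx":0,"dy":0,"dz":0.05,"wx":0,"wy":0,"wz":0},{"dx":0,"dy":0,"dz":0.2,"wx":0,"wy":0,"wz":0},{"dx":0,"dy":0,"dz":0.4,"wx":0,"wy":0,"wz":0},{"dx":0,"dy":0,"dz":0.65,"wx":0,"wy":0,"wz":0},{"dx":0,"dy":0,"dz":0.9,"wx":0,"wy":0,"wz":0}])

```text
time_s: 18.78
eef_pos: [0.5627, -0.1571, 0.1346]
eef_rot: [-0.001, 1.0, 0.022, -0.002]
wrist_force: [1.3, -1.5, -4.9]
opening: 0.269
grasp_force: 59.1
```

Call:
servo_tool(steps=[{"dx":0,"dy":0.05,"dz":0.15,"wx":0,"wy":0,"wz":-0.003},{"dx":-0.01,"dy":0.15,"dz":0.3,"wx":0,"wy":0,"wz":-0.006},{"dx":-0.03,"dy":0.3,"dz":0.4,"wx":0,"wy":0,"wz":-0.009},{"dx":-0.06,"dy":0.5,"dz":0.45,"wx":0,"wy":0,"wz":-0.012},{"dx":-0.1,"dy":0.7,"dz":0.45,"wx":0,"wy":0,"wz":-0.014}])

```text
time_s: 19.2
eef_pos: [0.5542, -0.0875, 0.1812]
eef_rot: [0.0, 1.0, -0.001, 0.0]
wrist_force: [1.3, 0.3, -4.5]
opening: 0.268
grasp_force: 59.3
```

Call:
servo_tool(steps=[{"dx":-0.05,"dy":0.2,"dz":0,"wx":0,"wy":0,"wz":0},{"dx":-0.1,"dy":0.4,"dz":0,"wx":0,"wy":0,"wz":0},{"dx":-0.15,"dy":0.6,"dz":0,"wx":0,"wy":0,"wz":0},{"dx":-0.2,"dy":0.8,"dz":0,"wx":0,"wy":0,"wz":0},{"dx":-0.25,"dy":1,"dz":0,"wx":0,"wy":0,"wz":0}])

```text
time_s: 19.62
eef_pos: [0.5277, 0.0133, 0.1793]
eef_rot: [-0.0, 1.0, 0.0, -0.001]
wrist_force: [-0.2, 0.6, -3.9]
opening: 0.269
grasp_force: 59.3
```

Call:
servo_tool(steps=[{"dx":-0.05,"dy":0.2,"dz":0,"wx":0,"wy":0,"wz":0},{"dx":-0.1,"dy":0.4,"dz":0,"wx":0,"wy":0,"wz":0},{"dx":-0.15,"dy":0.6,"dz":0,"wx":0,"wy":0,"wz":0},{"dx":-0.2,"dy":0.8,"dz":0,"wx":0,"wy":0,"wz":0},{"dx":-0.25,"dy":1,"dz":0,"wx":0,"wy":0,"wz":0}])

```text
time_s: 20.03
eef_pos: [0.5027, 0.1132, 0.1794]
eef_rot: [-0.0, 1.0, 0.0, -0.001]
wrist_force: [-0.4, -0.1, -3.6]
opening: 0.266
grasp_force: 59.3
```

Call:
servo_tool(steps=[{"dx":-0.05,"dy":0.2,"dz":0,"wx":0,"wy":0,"wz":0},{"dx":-0.1,"dy":0.4,"dz":0,"wx":0,"wy":0,"wz":0},{"dx":-0.15,"dy":0.6,"dz":0,"wx":0,"wy":0,"wz":0},{"dx":-0.2,"dy":0.8,"dz":0,"wx":0,"wy":0,"wz":0},{"dx":-0.25,"dy":1,"dz":0,"wx":0,"wy":0,"wz":0}])

```text
time_s: 20.45
eef_pos: [0.4777, 0.2129, 0.1794]
eef_rot: [0.0, 1.0, 0.0, -0.001]
wrist_force: [0.5, 0.8, -3.4]
opening: 0.266
grasp_force: 59.3
```

Call:
servo_tool(steps=[{"dx":-0.05,"dy":0.2,"dz":0,"wx":0,"wy":0,"wz":0},{"dx":-0.1,"dy":0.4,"dz":0,"wx":0,"wy":0,"wz":0},{"dx":-0.15,"dy":0.6,"dz":0,"wx":0,"wy":0,"wz":0},{"dx":-0.2,"dy":0.8,"dz":0,"wx":0,"wy":0,"wz":0},{"dx":-0.25,"dy":0.95,"dz":0,"wx":0,"wy":0,"wz":0}])

```text
time_s: 20.87
eef_pos: [0.4527, 0.3083, 0.1793]
eef_rot: [0.0, 1.0, 0.0, -0.001]
wrist_force: [0.4, -0.8, -4.4]
opening: 0.268
grasp_force: 59.2
```

Call:
servo_tool(steps=[{"dx":-0.05,"dy":0.2,"dz":0,"wx":0,"wy":0,"wz":0},{"dx":-0.1,"dy":0.4,"dz":0,"wx":0,"wy":0,"wz":0},{"dx":-0.15,"dy":0.55,"dz":-0.1,"wx":0,"wy":0,"wz":0},{"dx":-0.2,"dy":0.7,"dz":-0.2,"wx":0,"wy":0,"wz":0},{"dx":-0.23,"dy":0.77,"dz":-0.4,"wx":0,"wy":0,"wz":0}])

```text
time_s: 21.28
eef_pos: [0.4309, 0.3863, 0.1411]
eef_rot: [-0.001, 1.0, 0.001, 0.001]
wrist_force: [0.8, 0.3, -3.7]
opening: 0.265
grasp_force: 59.5
```

Call:
servo_tool(steps=[{"dx":0,"dy":0,"dz":-0.18,"wx":0,"wy":0,"wz":0},{"dx":0,"dy":0,"dz":-0.38,"wx":0,"wy":0,"wz":0},{"dx":0,"dy":0,"dz":-0.58,"wx":0,"wy":0,"wz":0},{"dx":0,"dy":0,"dz":-0.75,"wx":0,"wy":0,"wz":0},{"dx":0,"dy":0,"dz":-0.88,"wx":0,"wy":0,"wz":0}])

```text
time_s: 21.7
eef_pos: [0.4293, 0.3832, 0.0497]
eef_rot: [0.001, 1.0, 0.0, -0.002]
wrist_force: [-0.4, -0.1, -3.2]
opening: 0.273
grasp_force: 59.3
```

Call:
servo_tool(steps=[{"dx":0,"dy":0,"dz":-0.06,"wx":0,"wy":0,"wz":0},{"dx":0,"dy":0,"dz":-0.11,"wx":0,"wy":0,"wz":0},{"dx":0,"dy":0,"dz":-0.15,"wx":0,"wy":0,"wz":0},{"dx":0,"dy":0,"dz":-0.18,"wx":0,"wy":0,"wz":0},{"dx":0,"dy":0,"dz":-0.19,"wx":0,"wy":0,"wz":0}])

```text
time_s: 22.12
eef_pos: [0.4315, 0.3842, 0.0336]
eef_rot: [-0.0, 1.0, 0.0, 0.0]
wrist_force: [0.2, -0.3, -3.1]
opening: 0.267
grasp_force: 59.3
```

Call:
servo_tool(steps=[{"dx":0,"dy":0,"dz":0,"wx":0,"wy":0,"wz":0},{"dx":0,"dy":0,"dz":0,"wx":0,"wy":0,"wz":0},{"dx":0,"dy":0,"dz":0,"wx":0,"wy":0,"wz":0},{"dx":0,"dy":0,"dz":0,"wx":0,"wy":0,"wz":0},{"dx":0,"dy":0,"dz":0,"wx":0,"wy":0,"wz":0}])

```text
time_s: 22.53
eef_pos: [0.4313, 0.3842, 0.0336]
eef_rot: [-0.0, 1.0, 0.0, 0.0]
wrist_force: [0.1, 1.2, -3.4]
opening: 0.269
grasp_force: 59.3
```

Call:
servo_tool(steps=[{"dx":0,"dy":0,"dz":-0.01,"wx":0,"wy":0,"wz":0},{"dx":0,"dy":0,"dz":-0.015,"wx":0,"wy":0,"wz":0},{"dx":0,"dy":0,"dz":-0.015,"wx":0,"wy":0,"wz":0},{"dx":0,"dy":0,"dz":-0.015,"wx":0,"wy":0,"wz":0},{"dx":0,"dy":0,"dz":-0.015,"wx":0,"wy":0,"wz":0}])

```text
time_s: 22.95
eef_pos: [0.4312, 0.3841, 0.0318]
eef_rot: [-0.0, 1.0, 0.0, 0.0]
wrist_force: [-0.3, 0.7, -4.0]
opening: 0.268
grasp_force: 59.4
```

Call:
servo_tool(steps=[{"dx":0,"dy":0,"dz":0,"wx":0,"wy":0,"wz":0},{"dx":0,"dy":0,"dz":0,"wx":0,"wy":0,"wz":0},{"dx":0,"dy":0,"dz":0,"wx":0,"wy":0,"wz":0},{"dx":0,"dy":0,"dz":0.05,"wx":0,"wy":0,"wz":0},{"dx":0,"dy":0,"dz":0.2,"wx":0,"wy":0,"wz":0}], jaw=0.6)

```text
time_s: 23.37
eef_pos: [0.4298, 0.3832, 0.0504]
eef_rot: [0.001, 1.0, 0.0, -0.002]
wrist_force: [-0.7, 0.4, 1.2]
opening: 0.599
grasp_force: 0.0
```

Call:
servo_tool(steps=[{"dx":0,"dy":0,"dz":0.2,"wx":0,"wy":0,"wz":0},{"dx":0,"dy":0,"dz":0.4,"wx":0,"wy":0,"wz":0},{"dx":0.05,"dy":-0.1,"dz":0.6,"wx":0,"wy":0,"wz":0},{"dx":0.1,"dy":-0.25,"dz":0.8,"wx":0,"wy":0,"wz":0},{"dx":0.2,"dy":-0.45,"dz":0.9,"wx":0,"wy":0,"wz":0}])

```text
time_s: 23.78
eef_pos: [0.4519, 0.3402, 0.1452]
eef_rot: [-0.001, 1.0, 0.001, 0.002]
wrist_force: [1.5, -0.6, 0.1]
opening: 0.597
grasp_force: 0.0
```

Call:
servo_tool(steps=[{"dx":0.1,"dy":-0.2,"dz":0,"wx":0,"wy":0,"wz":0},{"dx":0.2,"dy":-0.4,"dz":0,"wx":0,"wy":0,"wz":0},{"dx":0.3,"dy":-0.6,"dz":0,"wx":0,"wy":0,"wz":0},{"dx":0.4,"dy":-0.8,"dz":0,"wx":0,"wy":0,"wz":0},{"dx":0.5,"dy":-1,"dz":0,"wx":0,"wy":0,"wz":0}])

```text
time_s: 24.2
eef_pos: [0.5018, 0.2381, 0.1426]
eef_rot: [-0.0, 1.0, 0.0, 0.001]
wrist_force: [-0.8, 0.1, 0.2]
opening: 0.601
grasp_force: 0.0
```

Call:
servo_tool(steps=[{"dx":0.03,"dy":-0.15,"dz":0,"wx":0,"wy":0,"wz":0},{"dx":0.06,"dy":-0.3,"dz":0,"wx":0,"wy":0,"wz":0},{"dx":0.06,"dy":-0.3,"dz":-0.05,"wx":0,"wy":0,"wz":0},{"dx":0.06,"dy":-0.3,"dz":-0.1,"wx":0,"wy":0,"wz":0},{"dx":0.06,"dy":-0.3,"dz":-0.1,"wx":0,"wy":0,"wz":0}])

```text
time_s: 24.62
eef_pos: [0.5063, 0.2093, 0.1308]
eef_rot: [-0.0, 1.0, 0.0, -0.001]
wrist_force: [-0.5, -0.6, -1.1]
opening: 0.595
grasp_force: 0.0
```

```bash
cat >> h.py <<'E'
def mark(fn,P):
    c=load(fn); a=cv2.imread(f'pics/{fn}.png')
    for p in P:
        u,v=proj(c,p); cv2.circle(a,(int(round(u)),int(round(v))),2,(0,0,255),1)
    return a
E
python3 - <<'E'
from h import *
np.set_printoptions(precision=4,suppress=True)
snap('wrist','w6'); snap('scene','s6'); o=ctrl.get_obs(); print(o['eef_pos'],o['eef_rot'],o['time_s'])
H=[(.6163,.2289,.055),(.6322,.1170,.055),(.5074,.2088,.055),(.5233,.1160,.055)]
a=mark('w6',H); b=mark('s6',H)[150:310,300:460]
cv2.imwrite('pics/w6L.png',np.hstack([cv2.resize(a,(480,360)),cv2.resize(b,(320,360))[:, :]]))
E
```

```text
[0.5066 0.2098 0.1314] [-0.0001  1.      0.0006 -0.0004] 24.7167
```

View pics/w6L.png

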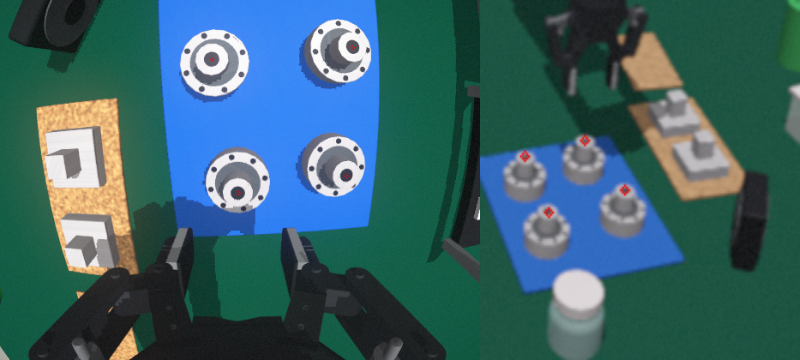

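All the marks fall on the boss tops, and both blocks stand on the pad. I'll grasp the first hub.

Call:
servo_tool(steps=[{"dx":0.01,"dy":-0.01,"dz":-0.15,"wx":0,"wy":0,"wz":0},{"dx":0.01,"dy":-0.01,"dz":-0.35,"wx":0,"wy":0,"wz":0},{"dx":0.01,"dy":-0.01,"dz":-0.55,"wx":0,"wy":0,"wz":0},{"dx":0.01,"dy":-0.01,"dz":-0.7,"wx":0,"wy":0,"wz":0},{"dx":0.01,"dy":-0.01,"dz":-0.8,"wx":0,"wy":0,"wz":0}])

```text
time_s: 25.13
eef_pos: [0.5069, 0.2087, 0.0501]
eef_rot: [0.0, 1.0, 0.001, -0.001]
wrist_force: [0.1, 0.1, -0.7]
opening: 0.599
grasp_force: 0.0
```

Call:
servo_tool(steps=[{"dx":0,"dy":0,"dz":-0.06,"wx":0,"wy":0,"wz":0},{"dx":0,"dy":0,"dz":-0.11,"wx":0,"wy":0,"wz":0},{"dx":0,"dy":0,"dz":-0.14,"wx":0,"wy":0,"wz":0},{"dx":0,"dy":0,"dz":-0.15,"wx":0,"wy":0,"wz":0},{"dx":0,"dy":0,"dz":-0.15,"wx":0,"wy":0,"wz":0}])

```text
time_s: 25.55
eef_pos: [0.5085, 0.2082, 0.0372]
eef_rot: [-0.0, 1.0, 0.0, 0.0]
wrist_force: [0.4, 0.5, 0.3]
opening: 0.597
grasp_force: 0.0
```

Call:
servo_tool(steps=[{"dx":0,"dy":0,"dz":0,"wx":0,"wy":0,"wz":0},{"dx":0,"dy":0,"dz":0,"wx":0,"wy":0,"wz":0},{"dx":0,"dy":0,"dz":0,"wx":0,"wy":0,"wz":0},{"dx":0,"dy":0,"dz":0,"wx":0,"wy":0,"wz":0},{"dx":0,"dy":0,"dz":0,"wx":0,"wy":0,"wz":0}])

```text
time_s: 25.97
eef_pos: [0.5083, 0.2081, 0.037]
eef_rot: [-0.0, 1.0, 0.0, 0.0]
wrist_force: [0.7, 0.9, -0.1]
opening: 0.6
grasp_force: 0.0
```

Call:
servo_tool(steps=[{"dx":-0.01,"dy":0.005,"dz":-0.01,"wx":0,"wy":0,"wz":0},{"dx":-0.01,"dy":0.005,"dz":-0.01,"wx":0,"wy":0,"wz":0},{"dx":-0.01,"dy":0.005,"dz":-0.01,"wx":0,"wy":0,"wz":0},{"dx":-0.01,"dy":0.005,"dz":-0.01,"wx":0,"wy":0,"wz":0},{"dx":-0.01,"dy":0.005,"dz":-0.01,"wx":0,"wy":0,"wz":0}], jaw=0)

```text
time_s: 26.38
eef_pos: [0.507, 0.2088, 0.0359]
eef_rot: [-0.0, 1.0, 0.0, -0.0]
wrist_force: [-2.2, 0.9, 4.8]
opening: 0.282
grasp_force: 59.2
```

Call:
servo_tool(steps=[{"dx":0,"dy":0,"dz":0,"wx":0,"wy":0,"wz":0},{"dx":0,"dy":0,"dz":0.1,"wx":0,"wy":0,"wz":0},{"dx":0,"dy":0,"dz":0.25,"wx":0,"wy":0,"wz":0},{"dx":0,"dy":0,"dz":0.45,"wx":0,"wy":0,"wz":0},{"dx":0,"dy":0,"dz":0.65,"wx":0,"wy":0,"wz":0}])

```text
time_s: 26.8
eef_pos: [0.5061, 0.2081, 0.1007]
eef_rot: [0.0, 1.0, 0.0, -0.001]
wrist_force: [0.2, 0.3, -3.8]
opening: 0.279
grasp_force: 59.2
```

Call:
servo_tool(steps=[{"dx":0.01,"dy":-0.05,"dz":0.2,"wx":0,"wy":0,"wz":0.003},{"dx":0.03,"dy":-0.15,"dz":0.4,"wx":0,"wy":0,"wz":0.006},{"dx":0.06,"dy":-0.3,"dz":0.6,"wx":0,"wy":0,"wz":0.009},{"dx":0.09,"dy":-0.5,"dz":0.75,"wx":0,"wy":0,"wz":0.012},{"dx":0.12,"dy":-0.7,"dz":0.8,"wx":0,"wy":0,"wz":0.014}])

```text
time_s: 27.22
eef_pos: [0.5203, 0.138, 0.1836]
eef_rot: [0.0, 1.0, 0.023, 0.002]
wrist_force: [1.0, 0.4, -4.1]
opening: 0.276
grasp_force: 59.3
```

Call:
servo_tool(steps=[{"dx":0.03,"dy":-0.2,"dz":0,"wx":0,"wy":0,"wz":0},{"dx":0.06,"dy":-0.4,"dz":0,"wx":0,"wy":0,"wz":0},{"dx":0.09,"dy":-0.6,"dz":0,"wx":0,"wy":0,"wz":0},{"dx":0.12,"dy":-0.8,"dz":0,"wx":0,"wy":0,"wz":0},{"dx":0.15,"dy":-1,"dz":0,"wx":0,"wy":0,"wz":0}])

```text
time_s: 27.63
eef_pos: [0.5336, 0.0374, 0.1805]
eef_rot: [0.0, 1.0, 0.022, -0.001]
wrist_force: [0.2, 0.1, -3.8]
opening: 0.276
grasp_force: 59.3
```

Call:
servo_tool(steps=[{"dx":0.03,"dy":-0.2,"dz":0,"wx":0,"wy":0,"wz":0},{"dx":0.06,"dy":-0.4,"dz":0,"wx":0,"wy":0,"wz":0},{"dx":0.09,"dy":-0.6,"dz":0,"wx":0,"wy":0,"wz":0},{"dx":0.12,"dy":-0.8,"dz":0,"wx":0,"wy":0,"wz":0},{"dx":0.15,"dy":-1,"dz":0,"wx":0,"wy":0,"wz":0}])

```text
time_s: 28.05
eef_pos: [0.5485, -0.0625, 0.1804]
eef_rot: [-0.0, 1.0, 0.022, -0.001]
wrist_force: [1.1, 0.5, -4.2]
opening: 0.281
grasp_force: 59.3
```

Call:
servo_tool(steps=[{"dx":0.03,"dy":-0.2,"dz":0,"wx":0,"wy":0,"wz":0},{"dx":0.06,"dy":-0.4,"dz":0,"wx":0,"wy":0,"wz":0},{"dx":0.1,"dy":-0.6,"dz":0,"wx":0,"wy":0,"wz":0},{"dx":0.13,"dy":-0.8,"dz":0,"wx":0,"wy":0,"wz":0},{"dx":0.15,"dy":-0.97,"dz":0,"wx":0,"wy":0,"wz":0}])

```text
time_s: 28.47
eef_pos: [0.5637, -0.1598, 0.1804]
eef_rot: [0.0, 1.0, 0.022, -0.001]
wrist_force: [-0.6, 0.3, -3.9]
opening: 0.283
grasp_force: 59.3
```

Call:
servo_tool(steps=[{"dx":0,"dy":0,"dz":-0.1,"wx":0,"wy":0,"wz":0},{"dx":0,"dy":0,"dz":-0.3,"wx":0,"wy":0,"wz":0},{"dx":0,"dy":0,"dz":-0.5,"wx":0,"wy":0,"wz":0},{"dx":0,"dy":0,"dz":-0.7,"wx":0,"wy":0,"wz":0},{"dx":0,"dy":0,"dz":-0.85,"wx":0,"wy":0,"wz":0}])

```text
time_s: 28.88
eef_pos: [0.5626, -0.1575, 0.0933]
eef_rot: [-0.001, 1.0, 0.022, -0.002]
wrist_force: [0.4, 0.3, -2.9]
opening: 0.279
grasp_force: 59.5
```

Call:
servo_tool(steps=[{"dx":0,"dy":0,"dz":-0.1,"wx":0,"wy":0,"wz":0},{"dx":0,"dy":0,"dz":-0.2,"wx":0,"wy":0,"wz":0},{"dx":0,"dy":0,"dz":-0.25,"wx":0,"wy":0,"wz":0},{"dx":0,"dy":0,"dz":-0.25,"wx":0,"wy":0,"wz":0},{"dx":0,"dy":0,"dz":-0.25,"wx":0,"wy":0,"wz":0}])

```text
time_s: 29.3
eef_pos: [0.5644, -0.1585, 0.0711]
eef_rot: [0.0, 1.0, 0.022, 0.0]
wrist_force: [0.9, 0.1, -4.3]
opening: 0.275
grasp_force: 59.5
```

Call:
servo_tool(steps=[{"dx":0,"dy":0,"dz":-0.06,"wx":0,"wy":0,"wz":0},{"dx":0,"dy":0,"dz":-0.12,"wx":0,"wy":0,"wz":0},{"dx":0,"dy":0,"dz":-0.17,"wx":0,"wy":0,"wz":0},{"dx":0,"dy":0,"dz":-0.2,"wx":0,"wy":0,"wz":0},{"dx":0,"dy":0,"dz":-0.21,"wx":0,"wy":0,"wz":0}])

```text
time_s: 29.72
eef_pos: [0.5639, -0.1584, 0.05]
eef_rot: [-0.0, 1.0, 0.022, -0.0]
wrist_force: [-5.9, 1.0, 9.3]
opening: 0.281
grasp_force: 60.6
```

Call:
servo_tool(steps=[{"dx":0,"dy":0,"dz":0,"wx":0,"wy":0,"wz":0},{"dx":0,"dy":0,"dz":0,"wx":0,"wy":0,"wz":0},{"dx":0,"dy":0,"dz":0,"wx":0,"wy":0,"wz":0},{"dx":0,"dy":0,"dz":0,"wx":0,"wy":0,"wz":0},{"dx":0,"dy":0,"dz":0,"wx":0,"wy":0,"wz":0}])

```text
time_s: 30.13
eef_pos: [0.564, -0.1584, 0.0499]
eef_rot: [-0.0, 1.0, 0.022, -0.0]
wrist_force: [-3.4, 1.0, 2.6]
opening: 0.283
grasp_force: 60.0
```

Call:
servo_tool(steps=[{"dx":0,"dy":0,"dz":0,"wx":0,"wy":0,"wz":0},{"dx":0,"dy":0,"dz":0,"wx":0,"wy":0,"wz":0},{"dx":0,"dy":0,"dz":0,"wx":0,"wy":0,"wz":0},{"dx":0,"dy":0,"dz":0.02,"wx":0,"wy":0,"wz":0},{"dx":0,"dy":0,"dz":0.1,"wx":0,"wy":0,"wz":0}], jaw=0.6)

```text
time_s: 30.55
eef_pos: [0.5635, -0.1581, 0.059]
eef_rot: [-0.0, 1.0, 0.022, -0.001]
wrist_force: [-0.2, 0.0, -0.2]
opening: 0.602
grasp_force: 0.0
```

Call:
servo_tool(steps=[{"dx":0,"dy":0,"dz":0.2,"wx":0,"wy":0,"wz":0},{"dx":0,"dy":0,"dz":0.4,"wx":0,"wy":0,"wz":0},{"dx":0,"dy":0,"dz":0.6,"wx":0,"wy":0,"wz":0},{"dx":-0.1,"dy":0,"dz":0.8,"wx":0,"wy":0,"wz":0},{"dx":-0.25,"dy":0,"dz":1,"wx":0,"wy":0,"wz":0}])

```text
time_s: 30.97
eef_pos: [0.5399, -0.1587, 0.1617]
eef_rot: [0.0, 1.0, 0.022, 0.001]
wrist_force: [0.4, 0.1, 0.3]
opening: 0.599
grasp_force: 0.0
```

Call:
servo_tool(steps=[{"dx":-0.15,"dy":0,"dz":0.1,"wx":0,"wy":0,"wz":0},{"dx":-0.3,"dy":0,"dz":0.2,"wx":0,"wy":0,"wz":0},{"dx":-0.4,"dy":0,"dz":0.3,"wx":0,"wy":0,"wz":0},{"dx":-0.4,"dy":0,"dz":0.3,"wx":0,"wy":0,"wz":0},{"dx":-0.4,"dy":0,"dz":0.3,"wx":0,"wy":0,"wz":0}])

```text
time_s: 31.38
eef_pos: [0.4998, -0.1589, 0.1911]
eef_rot: [0.001, 1.0, 0.022, 0.001]
wrist_force: [-1.0, 0.8, 0.1]
opening: 0.602
grasp_force: 0.0
```

```bash
python3 - <<'E'
from h import *
np.set_printoptions(precision=4,suppress=True)
snap('wrist','w7'); snap('scene','s7'); o=ctrl.get_obs(); print(o['eef_pos'],o['eef_rot'],o['time_s'])
a=cv2.imread('pics/w7.png'); c=load('w7'); u,v=proj(c,(.5644,-.1584,.04)); u,v=int(u),int(v); print(u,v)
u0,v0=max(u-90,0),max(v-75,0); print(u0,v0)
cv2.imwrite('pics/w7L.png',cv2.resize(a[v0:v0+150,u0:u0+200],(800,600),interpolation=cv2.INTER_CUBIC))
E
```

```text
[ 0.4995 -0.1585  0.1897] [0.     0.9998 0.0221 0.0002] 31.4833
279 129
189 54
```

View pics/w7L.png

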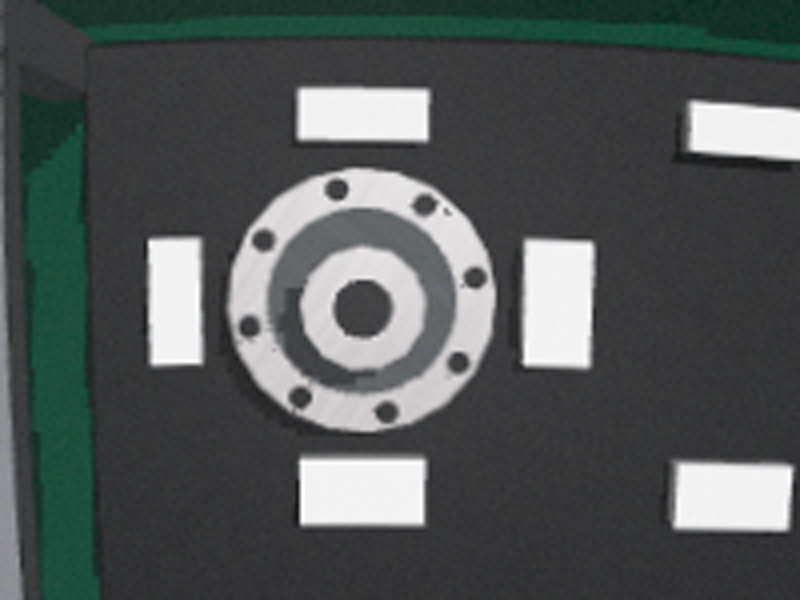

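The hub sits flat in nest 3. In the crop the disc edges are at x 228–497 and y 168–433, and the inner stop edges are at x 203/523 and y 140/457.

```bash
python3 - <<'E'
from h import *
np.set_printoptions(precision=4,suppress=True)
c=load('w7'); U=lambda X,Y:(189+(X+.5)/4-.5,54+(Y+.5)/4-.5)
A=lambda X,Y,z: atz(c,*U(X,Y),z)[:2]
n=(A(203,302,.028)+A(523,303,.028)+A(363,140,.028)+A(362,457,.028))/4
h=(A(228,300,.045)+A(497,300,.045)+A(362,168,.045)+A(362,433,.045))/4
print(n,h,A(363,308,.069),A(203,302,.028)-A(523,303,.028),A(363,140,.028)-A(362,457,.028),A(228,300,.045)-A(497,300,.045))
E
```

```text
[ 0.5643 -0.1585] [ 0.5653 -0.1582] [ 0.5652 -0.158 ] [-0.0031  0.0748] [0.075  0.0031] [-0.0027  0.0592]
```

```bash
cat >> h.py <<'E'
def knocked(fa,fb,P):
    c=load(fa); a=cv2.imread(f'pics/{fa}.png'); b=cv2.imread(f'pics/{fb}.png')
    for p in P:
        u,v=map(int,proj(c,p)); t=a[v-10:v+25,u-22:u+23]; r=cv2.matchTemplate(b[v-50:v+65,u-62:u+63],t,cv2.TM_CCOEFF_NORMED)
        _,m,_,l=cv2.minMaxLoc(r); print(p,round(m,3),(l[0]-40,l[1]-40))
HB={'B':(.5233,.1160,.055),'C':(.6163,.2289,.055),'D':(.6322,.1170,.055)}
E
python3 -c "
from h import *
knocked('s6','s7',HB.values())"
```

```text
(0.5233, 0.116, 0.055) 0.962 (0, 0)
(0.6163, 0.2289, 0.055) 0.936 (0, 0)
(0.6322, 0.117, 0.055) 0.998 (0, 0)
```

Call:
servo_tool(steps=[{"dx":0.02,"dy":0.15,"dz":0,"wx":0,"wy":0,"wz":0},{"dx":0.04,"dy":0.35,"dz":0,"wx":0,"wy":0,"wz":0},{"dx":0.06,"dy":0.55,"dz":0,"wx":0,"wy":0,"wz":0},{"dx":0.08,"dy":0.75,"dz":0,"wx":0,"wy":0,"wz":0},{"dx":0.1,"dy":0.95,"dz":0,"wx":0,"wy":0,"wz":0}])

```text
time_s: 31.9
eef_pos: [0.5093, -0.0624, 0.1889]
eef_rot: [-0.0, 1.0, 0.022, -0.001]
wrist_force: [1.2, -0.1, -0.4]
opening: 0.595
grasp_force: 0.0
```

Call:
servo_tool(steps=[{"dx":0.02,"dy":0.2,"dz":0,"wx":0,"wy":0,"wz":0},{"dx":0.04,"dy":0.4,"dz":0,"wx":0,"wy":0,"wz":0},{"dx":0.06,"dy":0.6,"dz":0,"wx":0,"wy":0,"wz":0},{"dx":0.08,"dy":0.8,"dz":0,"wx":0,"wy":0,"wz":0},{"dx":0.1,"dy":1,"dz":0,"wx":0,"wy":0,"wz":0}])

```text
time_s: 32.32
eef_pos: [0.5193, 0.0379, 0.1889]
eef_rot: [-0.0, 1.0, 0.022, -0.001]
wrist_force: [-0.3, 1.2, 0.2]
opening: 0.603
grasp_force: 0.0
```

Call:
servo_tool(steps=[{"dx":0.01,"dy":0.2,"dz":-0.1,"wx":0,"wy":0,"wz":0},{"dx":0.02,"dy":0.4,"dz":-0.25,"wx":0,"wy":0,"wz":0},{"dx":0.03,"dy":0.6,"dz":-0.4,"wx":0,"wy":0,"wz":0},{"dx":0.04,"dy":0.75,"dz":-0.55,"wx":0,"wy":0,"wz":0},{"dx":0.04,"dy":0.8,"dz":-0.65,"wx":0,"wy":0,"wz":0}])

```text
time_s: 32.73
eef_pos: [0.5223, 0.1187, 0.1224]
eef_rot: [-0.0, 1.0, 0.023, -0.001]
wrist_force: [-0.7, 0.7, 0.0]
opening: 0.6
grasp_force: 0.0
```

Call:
servo_tool(steps=[{"dx":0,"dy":0,"dz":-0.15,"wx":0,"wy":0,"wz":0},{"dx":0,"dy":0,"dz":-0.3,"wx":0,"wy":0,"wz":0},{"dx":0,"dy":0,"dz":-0.42,"wx":0,"wy":0,"wz":0},{"dx":0,"dy":0,"dz":-0.5,"wx":0,"wy":0,"wz":0},{"dx":0,"dy":0,"dz":-0.5,"wx":0,"wy":0,"wz":0}])

```text
time_s: 33.15
eef_pos: [0.5218, 0.1162, 0.0726]
eef_rot: [-0.0, 1.0, 0.022, -0.002]
wrist_force: [-0.6, -0.8, 0.6]
opening: 0.598
grasp_force: 0.0
```

Call:
servo_tool(steps=[{"dx":0,"dy":0,"dz":0,"wx":0,"wy":0,"wz":0},{"dx":0,"dy":0,"dz":0,"wx":0,"wy":0,"wz":0},{"dx":0,"dy":0,"dz":0,"wx":0,"wy":0,"wz":0},{"dx":0,"dy":0,"dz":0,"wx":0,"wy":0,"wz":0},{"dx":0,"dy":0,"dz":0,"wx":0,"wy":0,"wz":0}])

```text
time_s: 33.57
eef_pos: [0.5236, 0.1165, 0.0755]
eef_rot: [0.0, 1.0, 0.022, 0.001]
wrist_force: [-0.2, -0.1, 0.0]
opening: 0.597
grasp_force: 0.0
```

Call:
servo_tool(steps=[{"dx":0,"dy":0,"dz":-0.12,"wx":0,"wy":0,"wz":0},{"dx":0,"dy":0,"dz":-0.24,"wx":0,"wy":0,"wz":0},{"dx":0,"dy":0,"dz":-0.34,"wx":0,"wy":0,"wz":0},{"dx":0,"dy":0,"dz":-0.38,"wx":0,"wy":0,"wz":0},{"dx":0,"dy":0,"dz":-0.38,"wx":0,"wy":0,"wz":0}])

```text
time_s: 33.98
eef_pos: [0.5214, 0.1165, 0.0346]
eef_rot: [-0.0, 1.0, 0.022, -0.002]
wrist_force: [-0.1, -0.0, -0.0]
opening: 0.596
grasp_force: 0.0
```

Call:
servo_tool(steps=[{"dx":0,"dy":0,"dz":0,"wx":0,"wy":0,"wz":0},{"dx":0,"dy":0,"dz":0,"wx":0,"wy":0,"wz":0},{"dx":0,"dy":0,"dz":0,"wx":0,"wy":0,"wz":0},{"dx":0,"dy":0,"dz":0,"wx":0,"wy":0,"wz":0},{"dx":0,"dy":0,"dz":0,"wx":0,"wy":0,"wz":0}])

```text
time_s: 34.4
eef_pos: [0.5235, 0.1166, 0.0372]
eef_rot: [-0.0, 1.0, 0.022, 0.0]
wrist_force: [0.6, -1.0, 0.4]
opening: 0.603
grasp_force: 0.0
```

Call:
servo_tool(steps=[{"dx":0,"dy":0,"dz":0,"wx":0,"wy":0,"wz":0},{"dx":0,"dy":0,"dz":0,"wx":0,"wy":0,"wz":0},{"dx":0,"dy":0,"dz":0,"wx":0,"wy":0,"wz":0},{"dx":0,"dy":0,"dz":0,"wx":0,"wy":0,"wz":0},{"dx":0,"dy":0,"dz":0,"wx":0,"wy":0,"wz":0}], jaw=0)

```text
time_s: 34.82
eef_pos: [0.5235, 0.1165, 0.0374]
eef_rot: [0.0, 1.0, 0.022, 0.0]
wrist_force: [-1.4, -1.0, 6.3]
opening: 0.282
grasp_force: 58.7
```

Call:
servo_tool(steps=[{"dx":0,"dy":0,"dz":0.05,"wx":0,"wy":0,"wz":0},{"dx":0,"dy":0,"dz":0.15,"wx":0,"wy":0,"wz":0},{"dx":0,"dy":0,"dz":0.3,"wx":0,"wy":0,"wz":0},{"dx":0,"dy":0,"dz":0.48,"wx":0,"wy":0,"wz":0},{"dx":0,"dy":0,"dz":0.65,"wx":0,"wy":0,"wz":0}])

```text
time_s: 35.23
eef_pos: [0.5225, 0.1166, 0.1025]
eef_rot: [-0.0, 1.0, 0.022, -0.001]
wrist_force: [0.8, 0.1, -3.3]
opening: 0.276
grasp_force: 59.1
```

Call:
servo_tool(steps=[{"dx":0.01,"dy":-0.05,"dz":0.2,"wx":0,"wy":0,"wz":0},{"dx":0.02,"dy":-0.15,"dz":0.4,"wx":0,"wy":0,"wz":0},{"dx":0.04,"dy":-0.3,"dz":0.6,"wx":0,"wy":0,"wz":0},{"dx":0.06,"dy":-0.5,"dz":0.75,"wx":0,"wy":0,"wz":0},{"dx":0.08,"dy":-0.7,"dz":0.8,"wx":0,"wy":0,"wz":0}])

```text
time_s: 35.65
eef_pos: [0.5323, 0.0461, 0.185]
eef_rot: [0.0, 1.0, 0.023, 0.002]
wrist_force: [0.2, -0.2, -2.7]
opening: 0.28
grasp_force: 59.2
```

Call:
servo_tool(steps=[{"dx":0.02,"dy":-0.2,"dz":0,"wx":0,"wy":0,"wz":0},{"dx":0.05,"dy":-0.4,"dz":0,"wx":0,"wy":0,"wz":0},{"dx":0.08,"dy":-0.6,"dz":0,"wx":0,"wy":0,"wz":0},{"dx":0.11,"dy":-0.8,"dz":0,"wx":0,"wy":0,"wz":0},{"dx":0.13,"dy":-1,"dz":0,"wx":0,"wy":0,"wz":0}])

```text
time_s: 36.07
eef_pos: [0.5438, -0.0542, 0.1819]
eef_rot: [-0.0, 1.0, 0.022, -0.0]
wrist_force: [0.2, -0.1, -3.8]
opening: 0.279
grasp_force: 59.2
```

Call:
servo_tool(steps=[{"dx":0.02,"dy":-0.2,"dz":0,"wx":0,"wy":0,"wz":0},{"dx":0.05,"dy":-0.4,"dz":0,"wx":0,"wy":0,"wz":0},{"dx":0.08,"dy":-0.6,"dz":0,"wx":0,"wy":0,"wz":0},{"dx":0.11,"dy":-0.8,"dz":0,"wx":0,"wy":0,"wz":0},{"dx":0.13,"dy":-1,"dz":0,"wx":0,"wy":0,"wz":0}])

```text
time_s: 36.48
eef_pos: [0.5569, -0.1541, 0.1819]
eef_rot: [-0.0, 1.0, 0.022, -0.0]
wrist_force: [-0.3, 0.5, -3.9]
opening: 0.275
grasp_force: 59.2
```

Call:
servo_tool(steps=[{"dx":0.02,"dy":-0.2,"dz":0,"wx":0,"wy":0,"wz":0},{"dx":0.04,"dy":-0.4,"dz":0,"wx":0,"wy":0,"wz":0},{"dx":0.06,"dy":-0.6,"dz":0,"wx":0,"wy":0,"wz":0},{"dx":0.08,"dy":-0.8,"dz":0,"wx":0,"wy":0,"wz":0},{"dx":0.1,"dy":-0.97,"dz":0,"wx":0,"wy":0,"wz":0}])

```text
time_s: 36.9
eef_pos: [0.5668, -0.2515, 0.1818]
eef_rot: [-0.0, 1.0, 0.022, -0.0]
wrist_force: [0.6, 0.1, -3.6]
opening: 0.276
grasp_force: 59.2
```

Call:
servo_tool(steps=[{"dx":0,"dy":0,"dz":-0.1,"wx":0,"wy":0,"wz":0},{"dx":0,"dy":0,"dz":-0.3,"wx":0,"wy":0,"wz":0},{"dx":0,"dy":0,"dz":-0.5,"wx":0,"wy":0,"wz":0},{"dx":0,"dy":0,"dz":-0.7,"wx":0,"wy":0,"wz":0},{"dx":0,"dy":0,"dz":-0.85,"wx":0,"wy":0,"wz":0}])

```text
time_s: 37.32
eef_pos: [0.5661, -0.2492, 0.0945]
eef_rot: [-0.001, 1.0, 0.022, -0.001]
wrist_force: [-0.1, -1.0, -3.9]
opening: 0.278
grasp_force: 59.3
```

Call:
servo_tool(steps=[{"dx":0,"dy":0,"dz":-0.1,"wx":0,"wy":0,"wz":0},{"dx":0,"dy":0,"dz":-0.2,"wx":0,"wy":0,"wz":0},{"dx":0,"dy":0,"dz":-0.25,"wx":0,"wy":0,"wz":0},{"dx":0,"dy":0,"dz":-0.25,"wx":0,"wy":0,"wz":0},{"dx":0,"dy":0,"dz":-0.25,"wx":0,"wy":0,"wz":0}])

```text
time_s: 37.73
eef_pos: [0.5675, -0.2505, 0.0722]
eef_rot: [0.0, 1.0, 0.022, 0.0]
wrist_force: [-0.5, -0.2, -3.2]
opening: 0.275
grasp_force: 59.3
```

Call:
servo_tool(steps=[{"dx":0,"dy":0,"dz":0,"wx":0,"wy":0,"wz":0},{"dx":0,"dy":0,"dz":0,"wx":0,"wy":0,"wz":0},{"dx":0,"dy":0,"dz":0,"wx":0,"wy":0,"wz":0},{"dx":0,"dy":0,"dz":0,"wx":0,"wy":0,"wz":0},{"dx":0,"dy":0,"dz":0,"wx":0,"wy":0,"wz":0}])

```text
time_s: 38.15
eef_pos: [0.5674, -0.2506, 0.0722]
eef_rot: [0.0, 1.0, 0.022, 0.0]
wrist_force: [0.8, 0.0, -3.0]
opening: 0.277
grasp_force: 59.3
```

Call:
servo_tool(steps=[{"dx":0,"dy":0,"dz":-0.06,"wx":0,"wy":0,"wz":0},{"dx":0,"dy":0,"dz":-0.12,"wx":0,"wy":0,"wz":0},{"dx":0,"dy":0,"dz":-0.17,"wx":0,"wy":0,"wz":0},{"dx":0,"dy":0,"dz":-0.2,"wx":0,"wy":0,"wz":0},{"dx":0,"dy":0,"dz":-0.205,"wx":0,"wy":0,"wz":0}])

```text
time_s: 38.57
eef_pos: [0.5666, -0.25, 0.0514]
eef_rot: [-0.001, 1.0, 0.022, -0.001]
wrist_force: [-5.2, 3.0, 6.8]
opening: 0.274
grasp_force: 60.2
```

Call:
servo_tool(steps=[{"dx":0,"dy":0,"dz":0,"wx":0,"wy":0,"wz":0},{"dx":0,"dy":0,"dz":0,"wx":0,"wy":0,"wz":0},{"dx":0,"dy":0,"dz":0,"wx":0,"wy":0,"wz":0},{"dx":0,"dy":0,"dz":0,"wx":0,"wy":0,"wz":0},{"dx":0,"dy":0,"dz":0,"wx":0,"wy":0,"wz":0}])

```text
time_s: 38.98
eef_pos: [0.5671, -0.2503, 0.0514]
eef_rot: [-0.0, 1.0, 0.022, -0.0]
wrist_force: [-3.9, 1.8, 3.9]
opening: 0.276
grasp_force: 60.0
```

Call:
servo_tool(steps=[{"dx":0,"dy":0,"dz":0,"wx":0,"wy":0,"wz":0},{"dx":0,"dy":0,"dz":0,"wx":0,"wy":0,"wz":0},{"dx":0,"dy":0,"dz":0,"wx":0,"wy":0,"wz":0},{"dx":0,"dy":0,"dz":0.02,"wx":0,"wy":0,"wz":0},{"dx":0,"dy":0,"dz":0.1,"wx":0,"wy":0,"wz":0}], jaw=0.6)

```text
time_s: 39.4
eef_pos: [0.5664, -0.25, 0.0603]
eef_rot: [-0.001, 1.0, 0.022, -0.001]
wrist_force: [-0.7, -0.5, -0.8]
opening: 0.601
grasp_force: 0.0
```

Call:
servo_tool(steps=[{"dx":0,"dy":0,"dz":0.2,"wx":0,"wy":0,"wz":0},{"dx":0,"dy":0,"dz":0.4,"wx":0,"wy":0,"wz":0},{"dx":0,"dy":0,"dz":0.6,"wx":0,"wy":0,"wz":0},{"dx":-0.1,"dy":0,"dz":0.8,"wx":0,"wy":0,"wz":0},{"dx":-0.25,"dy":0.1,"dz":1,"wx":0,"wy":0,"wz":0}])

```text
time_s: 39.82
eef_pos: [0.543, -0.242, 0.1634]
eef_rot: [0.001, 1.0, 0.022, 0.001]
wrist_force: [0.3, 0.9, 0.3]
opening: 0.6
grasp_force: 0.0
```

Call:
servo_tool(steps=[{"dx":-0.15,"dy":0.1,"dz":0.1,"wx":0,"wy":0,"wz":0},{"dx":-0.3,"dy":0.2,"dz":0.2,"wx":0,"wy":0,"wz":0},{"dx":-0.4,"dy":0.3,"dz":0.3,"wx":0,"wy":0,"wz":0},{"dx":-0.4,"dy":0.3,"dz":0.3,"wx":0,"wy":0,"wz":0},{"dx":-0.4,"dy":0.3,"dz":0.3,"wx":0,"wy":0,"wz":0}])

```text
time_s: 40.23
eef_pos: [0.5028, -0.2107, 0.1927]
eef_rot: [0.001, 1.0, 0.022, 0.001]
wrist_force: [0.2, 1.1, 0.3]
opening: 0.6
grasp_force: 0.0
```

```bash
python3 - <<'E'
from h import *
np.set_printoptions(precision=4,suppress=True)
snap('wrist','w8'); snap('scene','s8'); o=ctrl.get_obs(); print(o['eef_pos'],o['eef_rot'],o['time_s'])
knocked('s6','s8',list(HB.values())[1:])
# disc centre (z .045) found by Hough in wrist image, refine
def disc(fn,n):
    c=load(fn); u,v=map(int,proj(c,(*n,.045))); g=cv2.imread(f'pics/{fn}.png',0)[v-60:v+60,u-60:u+60]
    k=cv2.HoughCircles(cv2.GaussianBlur(g,(3,3),0),cv2.HOUGH_GRADIENT,1,50,param1=120,param2=20,minRadius=27,maxRadius=42)
    for x,y,r in k[0][:2]: print(n,atz(c,u-60+x,v-60+y,.045)[:2],r)
disc('w7',(.5644,-.1584)); disc('w8',(.5644,-.1584)); disc('w8',(.5685,-.2503))
E
```

```text
[ 0.5026 -0.2109  0.1913] [0.0003 0.9998 0.0221 0.0003] 40.3333
(0.6163, 0.2289, 0.055) 0.936 (0, 0)
(0.6322, 0.117, 0.055) 0.896 (0, 0)
(0.5644, -0.1584) [ 0.5646 -0.1584] 33.5
(0.5644, -0.1584) [ 0.5659 -0.1587] 32.4
(0.5685, -0.2503) [ 0.568  -0.2496] 32.0
```

Call:
servo_tool(steps=[{"dx":0.02,"dy":0.12,"dz":0,"wx":0,"wy":0,"wz":0},{"dx":0.06,"dy":0.3,"dz":0,"wx":0,"wy":0,"wz":0},{"dx":0.11,"dy":0.5,"dz":0,"wx":0,"wy":0,"wz":0},{"dx":0.17,"dy":0.7,"dz":0,"wx":0,"wy":0,"wz":0},{"dx":0.23,"dy":0.9,"dz":0,"wx":0,"wy":0,"wz":0}])

```text
time_s: 40.75
eef_pos: [0.5254, -0.119, 0.1904]
eef_rot: [-0.0, 1.0, 0.022, -0.001]
wrist_force: [-0.2, -0.5, -0.1]
opening: 0.594
grasp_force: 0.0
```

Call:
servo_tool(steps=[{"dx":0.05,"dy":0.2,"dz":0,"wx":0,"wy":0,"wz":0},{"dx":0.1,"dy":0.4,"dz":0,"wx":0,"wy":0,"wz":0},{"dx":0.15,"dy":0.6,"dz":0,"wx":0,"wy":0,"wz":0},{"dx":0.2,"dy":0.8,"dz":0,"wx":0,"wy":0,"wz":0},{"dx":0.26,"dy":1,"dz":0,"wx":0,"wy":0,"wz":0}])

```text
time_s: 41.17
eef_pos: [0.5512, -0.0187, 0.1904]
eef_rot: [-0.0, 1.0, 0.022, -0.001]
wrist_force: [-0.2, -0.7, -0.4]
opening: 0.599
grasp_force: 0.0
```

Call:
servo_tool(steps=[{"dx":0.05,"dy":0.2,"dz":0,"wx":0,"wy":0,"wz":0},{"dx":0.1,"dy":0.4,"dz":0,"wx":0,"wy":0,"wz":0},{"dx":0.15,"dy":0.6,"dz":0,"wx":0,"wy":0,"wz":0},{"dx":0.2,"dy":0.8,"dz":0,"wx":0,"wy":0,"wz":0},{"dx":0.26,"dy":1,"dz":0,"wx":0,"wy":0,"wz":0}])

```text
time_s: 41.58
eef_pos: [0.5771, 0.0813, 0.1902]
eef_rot: [-0.0, 1.0, 0.022, -0.001]
wrist_force: [0.2, 0.4, 0.4]
opening: 0.596
grasp_force: 0.0
```

Call:
servo_tool(steps=[{"dx":0.05,"dy":0.2,"dz":0,"wx":0,"wy":0,"wz":0},{"dx":0.1,"dy":0.4,"dz":0,"wx":0,"wy":0,"wz":0},{"dx":0.15,"dy":0.6,"dz":0,"wx":0,"wy":0,"wz":0},{"dx":0.2,"dy":0.8,"dz":0,"wx":0,"wy":0,"wz":0},{"dx":0.26,"dy":1,"dz":0,"wx":0,"wy":0,"wz":0}])

```text
time_s: 42.0
eef_pos: [0.6029, 0.1814, 0.1901]
eef_rot: [-0.0, 1.0, 0.022, -0.001]
wrist_force: [1.2, 0.7, -0.4]
opening: 0.601
grasp_force: 0.0
```

Call:
servo_tool(steps=[{"dx":0.04,"dy":0.15,"dz":-0.1,"wx":0,"wy":0,"wz":0},{"dx":0.08,"dy":0.3,"dz":-0.25,"wx":0,"wy":0,"wz":0},{"dx":0.11,"dy":0.43,"dz":-0.4,"wx":0,"wy":0,"wz":0},{"dx":0.12,"dy":0.49,"dz":-0.55,"wx":0,"wy":0,"wz":0},{"dx":0.12,"dy":0.49,"dz":-0.65,"wx":0,"wy":0,"wz":0}])

```text
time_s: 42.42
eef_pos: [0.6139, 0.2301, 0.1232]
eef_rot: [0.0, 1.0, 0.023, -0.002]
wrist_force: [-0.3, 0.6, -0.1]
opening: 0.601
grasp_force: 0.0
```

Call:
servo_tool(steps=[{"dx":0,"dy":0,"dz":-0.15,"wx":0,"wy":0,"wz":0},{"dx":0,"dy":0,"dz":-0.3,"wx":0,"wy":0,"wz":0},{"dx":0,"dy":0,"dz":-0.42,"wx":0,"wy":0,"wz":0},{"dx":0,"dy":0,"dz":-0.5,"wx":0,"wy":0,"wz":0},{"dx":0,"dy":0,"dz":-0.5,"wx":0,"wy":0,"wz":0}])

```text
time_s: 42.83
eef_pos: [0.6136, 0.2278, 0.0737]
eef_rot: [0.0, 1.0, 0.022, -0.002]
wrist_force: [0.2, 0.3, 0.3]
opening: 0.601
grasp_force: 0.0
```

Call:
servo_tool(steps=[{"dx":0,"dy":0,"dz":0,"wx":0,"wy":0,"wz":0},{"dx":0,"dy":0,"dz":0,"wx":0,"wy":0,"wz":0},{"dx":0,"dy":0,"dz":0,"wx":0,"wy":0,"wz":0},{"dx":0,"dy":0,"dz":0,"wx":0,"wy":0,"wz":0},{"dx":0,"dy":0,"dz":0,"wx":0,"wy":0,"wz":0}])

```text
time_s: 43.25
eef_pos: [0.6157, 0.2287, 0.0772]
eef_rot: [-0.0, 1.0, 0.022, 0.001]
wrist_force: [0.0, 0.5, 0.5]
opening: 0.599
grasp_force: 0.0
```

```bash
python3 - <<'E'
from h import *
np.set_printoptions(precision=4,suppress=True)
snap('scene','s9'); o=ctrl.get_obs(); print(o['eef_pos'],o['eef_rot'],o['time_s'])
knocked('s6','s9',list(HB.values())[1:])
E
```

```text
[0.6155 0.2286 0.077 ] [-0.0001  0.9998  0.0221  0.0005] 43.3
(0.6163, 0.2289, 0.055) 0.839 (0, 0)
(0.6322, 0.117, 0.055) 0.894 (0, 0)
```

Call:
servo_tool(steps=[{"dx":0.01,"dy":0,"dz":-0.12,"wx":0,"wy":0,"wz":0},{"dx":0.01,"dy":0,"dz":-0.24,"wx":0,"wy":0,"wz":0},{"dx":0.01,"dy":0,"dz":-0.34,"wx":0,"wy":0,"wz":0},{"dx":0.01,"dy":0,"dz":-0.4,"wx":0,"wy":0,"wz":0},{"dx":0.01,"dy":0,"dz":-0.4,"wx":0,"wy":0,"wz":0}])

```text
time_s: 43.72
eef_pos: [0.6141, 0.2282, 0.0331]
eef_rot: [0.0, 1.0, 0.022, -0.002]
wrist_force: [-1.4, -0.1, 0.0]
opening: 0.595
grasp_force: 0.0
```

Call:
servo_tool(steps=[{"dx":0,"dy":0,"dz":0,"wx":0,"wy":0,"wz":0},{"dx":0,"dy":0,"dz":0,"wx":0,"wy":0,"wz":0},{"dx":0,"dy":0,"dz":0,"wx":0,"wy":0,"wz":0},{"dx":0,"dy":0,"dz":0,"wx":0,"wy":0,"wz":0},{"dx":0,"dy":0,"dz":0,"wx":0,"wy":0,"wz":0}])

```text
time_s: 44.13
eef_pos: [0.6166, 0.2287, 0.0369]
eef_rot: [-0.0, 1.0, 0.022, 0.0]
wrist_force: [-0.6, -0.1, -0.3]
opening: 0.595
grasp_force: 0.0
```

Call:
servo_tool(steps=[{"dx":0,"dy":0,"dz":0,"wx":0,"wy":0,"wz":0},{"dx":0,"dy":0,"dz":0,"wx":0,"wy":0,"wz":0},{"dx":0,"dy":0,"dz":0,"wx":0,"wy":0,"wz":0},{"dx":0,"dy":0,"dz":0,"wx":0,"wy":0,"wz":0},{"dx":0,"dy":0,"dz":0,"wx":0,"wy":0,"wz":0}], jaw=0)

```text
time_s: 44.55
eef_pos: [0.6165, 0.2287, 0.0369]
eef_rot: [-0.0, 1.0, 0.022, 0.0]
wrist_force: [-0.8, -0.4, 4.3]
opening: 0.281
grasp_force: 59.0
```

Call:
servo_tool(steps=[{"dx":0,"dy":0,"dz":0.05,"wx":0,"wy":0,"wz":0},{"dx":0,"dy":0,"dz":0.15,"wx":0,"wy":0,"wz":0},{"dx":0,"dy":0,"dz":0.3,"wx":0,"wy":0,"wz":0},{"dx":0,"dy":0,"dz":0.48,"wx":0,"wy":0,"wz":0},{"dx":0,"dy":0,"dz":0.65,"wx":0,"wy":0,"wz":0}])

```text
time_s: 44.97
eef_pos: [0.6161, 0.2285, 0.1028]
eef_rot: [0.0, 1.0, 0.022, -0.0]
wrist_force: [-0.1, -0.3, -3.5]
opening: 0.284
grasp_force: 59.0
```

Call:
servo_tool(steps=[{"dx":-0.02,"dy":-0.05,"dz":0.2,"wx":0,"wy":0,"wz":0},{"dx":-0.06,"dy":-0.15,"dz":0.4,"wx":0,"wy":0,"wz":0},{"dx":-0.12,"dy":-0.3,"dz":0.6,"wx":0,"wy":0,"wz":0},{"dx":-0.18,"dy":-0.5,"dz":0.75,"wx":0,"wy":0,"wz":0},{"dx":-0.25,"dy":-0.7,"dz":0.8,"wx":0,"wy":0,"wz":0}])

```text
time_s: 45.38
eef_pos: [0.5926, 0.1583, 0.1859]
eef_rot: [-0.0, 1.0, 0.023, 0.003]
wrist_force: [0.6, -0.1, -2.8]
opening: 0.28
grasp_force: 59.1
```

Call:
servo_tool(steps=[{"dx":-0.07,"dy":-0.2,"dz":0,"wx":0,"wy":0,"wz":0},{"dx":-0.15,"dy":-0.4,"dz":0,"wx":0,"wy":0,"wz":0},{"dx":-0.22,"dy":-0.6,"dz":0,"wx":0,"wy":0,"wz":0},{"dx":-0.3,"dy":-0.8,"dz":0,"wx":0,"wy":0,"wz":0},{"dx":-0.37,"dy":-1,"dz":0,"wx":0,"wy":0,"wz":0}])

```text
time_s: 45.8
eef_pos: [0.5536, 0.0577, 0.1826]
eef_rot: [0.0, 1.0, 0.022, 0.0]
wrist_force: [0.6, 0.4, -3.5]
opening: 0.275
grasp_force: 59.1
```

Call:
servo_tool(steps=[{"dx":-0.07,"dy":-0.2,"dz":0,"wx":0,"wy":0,"wz":0},{"dx":-0.15,"dy":-0.4,"dz":0,"wx":0,"wy":0,"wz":0},{"dx":-0.22,"dy":-0.6,"dz":0,"wx":0,"wy":0,"wz":0},{"dx":-0.3,"dy":-0.8,"dz":0,"wx":0,"wy":0,"wz":0},{"dx":-0.37,"dy":-1,"dz":0,"wx":0,"wy":0,"wz":0}])

```text
time_s: 46.22
eef_pos: [0.5167, -0.0424, 0.1825]
eef_rot: [0.0, 1.0, 0.022, 0.001]
wrist_force: [0.1, -0.2, -2.8]
opening: 0.28
grasp_force: 59.1
```

Call:
servo_tool(steps=[{"dx":-0.07,"dy":-0.2,"dz":0,"wx":0,"wy":0,"wz":0},{"dx":-0.15,"dy":-0.4,"dz":0,"wx":0,"wy":0,"wz":0},{"dx":-0.22,"dy":-0.6,"dz":0,"wx":0,"wy":0,"wz":0},{"dx":-0.3,"dy":-0.8,"dz":0,"wx":0,"wy":0,"wz":0},{"dx":-0.37,"dy":-1,"dz":0,"wx":0,"wy":0,"wz":0}])

```text
time_s: 46.63
eef_pos: [0.4797, -0.1424, 0.1826]
eef_rot: [0.0, 1.0, 0.022, 0.001]
wrist_force: [1.4, 0.5, -2.6]
opening: 0.281
grasp_force: 59.1
```

Call:
servo_tool(steps=[{"dx":-0.04,"dy":-0.1,"dz":0,"wx":0,"wy":0,"wz":0},{"dx":-0.07,"dy":-0.2,"dz":-0.1,"wx":0,"wy":0,"wz":0},{"dx":-0.07,"dy":-0.21,"dz":-0.3,"wx":0,"wy":0,"wz":0},{"dx":-0.07,"dy":-0.21,"dz":-0.5,"wx":0,"wy":0,"wz":0},{"dx":-0.07,"dy":-0.21,"dz":-0.65,"wx":0,"wy":0,"wz":0}])

```text
time_s: 47.05
eef_pos: [0.4726, -0.1619, 0.1147]
eef_rot: [-0.0, 1.0, 0.022, -0.0]
wrist_force: [-0.1, 0.9, -3.4]
opening: 0.277
grasp_force: 59.2
```

Call:
servo_tool(steps=[{"dx":0,"dy":0,"dz":-0.15,"wx":0,"wy":0,"wz":0},{"dx":0,"dy":0,"dz":-0.3,"wx":0,"wy":0,"wz":0},{"dx":0,"dy":0,"dz":-0.42,"wx":0,"wy":0,"wz":0},{"dx":0,"dy":0,"dz":-0.45,"wx":0,"wy":0,"wz":0},{"dx":0,"dy":0,"dz":-0.45,"wx":0,"wy":0,"wz":0}])

```text
time_s: 47.47
eef_pos: [0.4724, -0.1615, 0.0701]
eef_rot: [-0.001, 1.0, 0.022, -0.001]
wrist_force: [0.0, -0.2, -2.3]
opening: 0.284
grasp_force: 59.2
```

Call:
servo_tool(steps=[{"dx":0,"dy":0,"dz":0,"wx":0,"wy":0,"wz":0},{"dx":0,"dy":0,"dz":0,"wx":0,"wy":0,"wz":0},{"dx":0,"dy":0,"dz":0,"wx":0,"wy":0,"wz":0},{"dx":0,"dy":0,"dz":0,"wx":0,"wy":0,"wz":0},{"dx":0,"dy":0,"dz":0,"wx":0,"wy":0,"wz":0}])

```text
time_s: 47.88
eef_pos: [0.4736, -0.1626, 0.0719]
eef_rot: [0.0, 1.0, 0.022, 0.001]
wrist_force: [-0.8, -0.1, -3.1]
opening: 0.281
grasp_force: 59.2
```

Call:
servo_tool(steps=[{"dx":-0.015,"dy":0,"dz":-0.06,"wx":0,"wy":0,"wz":0},{"dx":-0.015,"dy":0,"dz":-0.12,"wx":0,"wy":0,"wz":0},{"dx":-0.015,"dy":0,"dz":-0.17,"wx":0,"wy":0,"wz":0},{"dx":-0.015,"dy":0,"dz":-0.2,"wx":0,"wy":0,"wz":0},{"dx":-0.015,"dy":0,"dz":-0.21,"wx":0,"wy":0,"wz":0}])

```text
time_s: 48.3
eef_pos: [0.471, -0.1621, 0.0507]
eef_rot: [-0.001, 1.0, 0.022, -0.001]
wrist_force: [-10.3, 5.1, 22.2]
opening: 0.28
grasp_force: 61.6
```

Call:
servo_tool(steps=[{"dx":0,"dy":0,"dz":0,"wx":0,"wy":0,"wz":0},{"dx":0,"dy":0,"dz":0,"wx":0,"wy":0,"wz":0},{"dx":0,"dy":0,"dz":0,"wx":0,"wy":0,"wz":0},{"dx":0,"dy":0,"dz":0,"wx":0,"wy":0,"wz":0},{"dx":0,"dy":0,"dz":0,"wx":0,"wy":0,"wz":0}])

```text
time_s: 48.72
eef_pos: [0.4709, -0.1621, 0.0508]
eef_rot: [-0.0, 1.0, 0.022, -0.001]
wrist_force: [-7.5, 3.1, 11.1]
opening: 0.281
grasp_force: 60.7
```

Call:
servo_tool(steps=[{"dx":0,"dy":0,"dz":0,"wx":0,"wy":0,"wz":0},{"dx":0,"dy":0,"dz":0,"wx":0,"wy":0,"wz":0},{"dx":0,"dy":0,"dz":0,"wx":0,"wy":0,"wz":0},{"dx":0,"dy":0,"dz":0.02,"wx":0,"wy":0,"wz":0},{"dx":0,"dy":0,"dz":0.1,"wx":0,"wy":0,"wz":0}], jaw=0.6)

```text
time_s: 49.13
eef_pos: [0.4708, -0.162, 0.0595]
eef_rot: [-0.001, 1.0, 0.022, -0.001]
wrist_force: [-0.4, -0.3, -0.4]
opening: 0.602
grasp_force: 0.0
```

Call:
servo_tool(steps=[{"dx":0,"dy":0,"dz":0.2,"wx":0,"wy":0,"wz":0},{"dx":0,"dy":0,"dz":0.4,"wx":0,"wy":0,"wz":0},{"dx":0,"dy":0,"dz":0.6,"wx":0,"wy":0,"wz":0},{"dx":0,"dy":0,"dz":0.8,"wx":0,"wy":0,"wz":0},{"dx":0,"dy":0.1,"dz":1,"wx":0,"wy":0,"wz":0}])

```text
time_s: 49.55
eef_pos: [0.4719, -0.1536, 0.1621]
eef_rot: [0.001, 1.0, 0.022, 0.001]
wrist_force: [0.2, 0.3, 0.6]
opening: 0.6
grasp_force: 0.0
```

Call:
servo_tool(steps=[{"dx":0.1,"dy":0.2,"dz":0.1,"wx":0,"wy":0,"wz":0},{"dx":0.2,"dy":0.4,"dz":0.2,"wx":0,"wy":0,"wz":0},{"dx":0.35,"dy":0.6,"dz":0.2,"wx":0,"wy":0,"wz":0},{"dx":0.45,"dy":0.8,"dz":0.2,"wx":0,"wy":0,"wz":0},{"dx":0.6,"dy":1,"dz":0.2,"wx":0,"wy":0,"wz":0}])

```text
time_s: 49.97
eef_pos: [0.532, -0.0515, 0.1814]
eef_rot: [0.0, 1.0, 0.022, 0.0]
wrist_force: [1.1, -0.5, 0.4]
opening: 0.601
grasp_force: 0.0
```

Call:
servo_tool(steps=[{"dx":0.12,"dy":0.2,"dz":0,"wx":0,"wy":0,"wz":0},{"dx":0.24,"dy":0.4,"dz":0,"wx":0,"wy":0,"wz":0},{"dx":0.36,"dy":0.6,"dz":0,"wx":0,"wy":0,"wz":0},{"dx":0.48,"dy":0.8,"dz":0,"wx":0,"wy":0,"wz":0},{"dx":0.6,"dy":1,"dz":0,"wx":0,"wy":0,"wz":0}])

```text
time_s: 50.38
eef_pos: [0.5923, 0.0487, 0.181]
eef_rot: [0.0, 1.0, 0.022, 0.0]
wrist_force: [0.1, 0.1, 0.4]
opening: 0.599
grasp_force: 0.0
```

```bash
python3 - <<'E'
from h import *
np.set_printoptions(precision=4,suppress=True)
snap('scene','s10'); o=ctrl.get_obs(); print(o['eef_pos'],o['eef_rot'],o['time_s'])
knocked('s9','s10',list(HB.values())[2:])
E
```

```text
[0.5938 0.0519 0.1812] [-0.001   0.9997  0.023   0.0013] 50.4333
(0.6322, 0.117, 0.055) 0.902 (0, 0)
```

Call:
servo_tool(steps=[{"dx":0.1,"dy":0.2,"dz":0,"wx":0,"wy":0,"wz":0},{"dx":0.2,"dy":0.4,"dz":-0.1,"wx":0,"wy":0,"wz":0},{"dx":0.3,"dy":0.55,"dz":-0.25,"wx":0,"wy":0,"wz":0},{"dx":0.38,"dy":0.66,"dz":-0.4,"wx":0,"wy":0,"wz":0},{"dx":0.4,"dy":0.68,"dz":-0.55,"wx":0,"wy":0,"wz":0}])

```text
time_s: 50.85
eef_pos: [0.6327, 0.1173, 0.1254]
eef_rot: [-0.0, 1.0, 0.023, 0.001]
wrist_force: [0.7, -0.4, -0.1]
opening: 0.599
grasp_force: 0.0
```

Call:
servo_tool(steps=[{"dx":0,"dy":0,"dz":-0.15,"wx":0,"wy":0,"wz":0},{"dx":0,"dy":0,"dz":-0.3,"wx":0,"wy":0,"wz":0},{"dx":0,"dy":0,"dz":-0.42,"wx":0,"wy":0,"wz":0},{"dx":0,"dy":0,"dz":-0.5,"wx":0,"wy":0,"wz":0},{"dx":0,"dy":0,"dz":-0.5,"wx":0,"wy":0,"wz":0}])

```text
time_s: 51.27
eef_pos: [0.6301, 0.115, 0.0731]
eef_rot: [-0.0, 1.0, 0.022, -0.002]
wrist_force: [0.3, 0.1, -0.7]
opening: 0.602
grasp_force: 0.0
```

Call:
servo_tool(steps=[{"dx":0,"dy":0,"dz":0,"wx":0,"wy":0,"wz":0},{"dx":0,"dy":0,"dz":0,"wx":0,"wy":0,"wz":0},{"dx":0,"dy":0,"dz":0,"wx":0,"wy":0,"wz":0},{"dx":0,"dy":0,"dz":0,"wx":0,"wy":0,"wz":0},{"dx":0,"dy":0,"dz":0,"wx":0,"wy":0,"wz":0}])

```text
time_s: 51.68
eef_pos: [0.6321, 0.1156, 0.0761]
eef_rot: [0.0, 1.0, 0.022, 0.001]
wrist_force: [1.1, -0.3, -0.6]
opening: 0.597
grasp_force: 0.0
```

Call:
servo_tool(steps=[{"dx":0,"dy":0.013,"dz":-0.12,"wx":0,"wy":0,"wz":0},{"dx":0,"dy":0.013,"dz":-0.24,"wx":0,"wy":0,"wz":0},{"dx":0,"dy":0.013,"dz":-0.34,"wx":0,"wy":0,"wz":0},{"dx":0,"dy":0.013,"dz":-0.39,"wx":0,"wy":0,"wz":0},{"dx":0,"dy":0.013,"dz":-0.39,"wx":0,"wy":0,"wz":0}])

```text
time_s: 52.1
eef_pos: [0.6297, 0.1169, 0.0334]
eef_rot: [-0.0, 1.0, 0.022, -0.002]
wrist_force: [-0.0, 0.1, 0.2]
opening: 0.599
grasp_force: 0.0
```

Call:
servo_tool(steps=[{"dx":0,"dy":0,"dz":0,"wx":0,"wy":0,"wz":0},{"dx":0,"dy":0,"dz":0,"wx":0,"wy":0,"wz":0},{"dx":0,"dy":0,"dz":0,"wx":0,"wy":0,"wz":0},{"dx":0,"dy":0,"dz":0,"wx":0,"wy":0,"wz":0},{"dx":0,"dy":0,"dz":0,"wx":0,"wy":0,"wz":0}])

```text
time_s: 52.52
eef_pos: [0.632, 0.1169, 0.0369]
eef_rot: [-0.0, 1.0, 0.022, 0.0]
wrist_force: [0.0, 0.7, 0.6]
opening: 0.601
grasp_force: 0.0
```

Call:
servo_tool(steps=[{"dx":0,"dy":0,"dz":0,"wx":0,"wy":0,"wz":0},{"dx":0,"dy":0,"dz":0,"wx":0,"wy":0,"wz":0},{"dx":0,"dy":0,"dz":0,"wx":0,"wy":0,"wz":0},{"dx":0,"dy":0,"dz":0,"wx":0,"wy":0,"wz":0},{"dx":0,"dy":0,"dz":0,"wx":0,"wy":0,"wz":0}], jaw=0)

```text
time_s: 52.93
eef_pos: [0.632, 0.1168, 0.0368]
eef_rot: [0.0, 1.0, 0.022, 0.0]
wrist_force: [-1.8, -0.2, 5.2]
opening: 0.28
grasp_force: 59.0
```

Call:
servo_tool(steps=[{"dx":0,"dy":0,"dz":0.05,"wx":0,"wy":0,"wz":0},{"dx":0,"dy":0,"dz":0.15,"wx":0,"wy":0,"wz":0},{"dx":0,"dy":0,"dz":0.3,"wx":0,"wy":0,"wz":0},{"dx":0,"dy":0,"dz":0.48,"wx":0,"wy":0,"wz":0},{"dx":0,"dy":0,"dz":0.65,"wx":0,"wy":0,"wz":0}])

```text
time_s: 53.35
eef_pos: [0.6311, 0.117, 0.1018]
eef_rot: [-0.0, 1.0, 0.022, -0.001]
wrist_force: [0.8, 0.0, -2.0]
opening: 0.281
grasp_force: 59.0
```

Call:
servo_tool(steps=[{"dx":-0.05,"dy":-0.05,"dz":0.2,"wx":0,"wy":0,"wz":0},{"dx":-0.12,"dy":-0.15,"dz":0.4,"wx":0,"wy":0,"wz":0},{"dx":-0.2,"dy":-0.3,"dz":0.6,"wx":0,"wy":0,"wz":0},{"dx":-0.3,"dy":-0.5,"dz":0.75,"wx":0,"wy":0,"wz":0},{"dx":-0.4,"dy":-0.7,"dz":0.8,"wx":0,"wy":0,"wz":0}])

```text
time_s: 53.77
eef_pos: [0.5925, 0.0465, 0.1847]
eef_rot: [0.0, 1.0, 0.023, 0.002]
wrist_force: [0.5, -1.3, -2.2]
opening: 0.278
grasp_force: 59.1
```

Call:
servo_tool(steps=[{"dx":-0.1,"dy":-0.2,"dz":0,"wx":0,"wy":0,"wz":0},{"dx":-0.2,"dy":-0.4,"dz":0,"wx":0,"wy":0,"wz":0},{"dx":-0.3,"dy":-0.6,"dz":0,"wx":0,"wy":0,"wz":0},{"dx":-0.4,"dy":-0.8,"dz":0,"wx":0,"wy":0,"wz":0},{"dx":-0.5,"dy":-1,"dz":0,"wx":0,"wy":0,"wz":0}])

```text
time_s: 54.18
eef_pos: [0.5407, -0.0538, 0.1815]
eef_rot: [-0.0, 1.0, 0.022, -0.0]
wrist_force: [-0.4, -0.1, -2.7]
opening: 0.276
grasp_force: 59.1
```

Call:
servo_tool(steps=[{"dx":-0.08,"dy":-0.2,"dz":0,"wx":0,"wy":0,"wz":0},{"dx":-0.16,"dy":-0.4,"dz":0,"wx":0,"wy":0,"wz":0},{"dx":-0.24,"dy":-0.6,"dz":0,"wx":0,"wy":0,"wz":0},{"dx":-0.32,"dy":-0.8,"dz":0,"wx":0,"wy":0,"wz":0},{"dx":-0.4,"dy":-1,"dz":0,"wx":0,"wy":0,"wz":0}])

```text
time_s: 54.6
eef_pos: [0.5009, -0.1538, 0.1816]
eef_rot: [-0.0, 1.0, 0.022, -0.0]
wrist_force: [0.5, 0.0, -2.6]
opening: 0.281
grasp_force: 59.1
```

Call:
servo_tool(steps=[{"dx":-0.05,"dy":-0.2,"dz":0,"wx":0,"wy":0,"wz":0},{"dx":-0.1,"dy":-0.4,"dz":0,"wx":0,"wy":0,"wz":0},{"dx":-0.15,"dy":-0.6,"dz":0,"wx":0,"wy":0,"wz":0},{"dx":-0.2,"dy":-0.8,"dz":0,"wx":0,"wy":0,"wz":0},{"dx":-0.26,"dy":-1,"dz":0,"wx":0,"wy":0,"wz":0}])

```text
time_s: 55.02
eef_pos: [0.4751, -0.2538, 0.1816]
eef_rot: [-0.0, 1.0, 0.022, -0.0]
wrist_force: [-0.2, 0.5, -2.4]
opening: 0.279
grasp_force: 59.1
```

Call:
servo_tool(steps=[{"dx":0,"dy":0,"dz":-0.1,"wx":0,"wy":0,"wz":0},{"dx":0,"dy":0,"dz":-0.3,"wx":0,"wy":0,"wz":0},{"dx":0,"dy":0,"dz":-0.5,"wx":0,"wy":0,"wz":0},{"dx":0,"dy":0,"dz":-0.7,"wx":0,"wy":0,"wz":0},{"dx":0,"dy":0,"dz":-0.8,"wx":0,"wy":0,"wz":0}])

```text
time_s: 55.43
eef_pos: [0.4742, -0.2516, 0.0988]
eef_rot: [-0.001, 1.0, 0.022, -0.001]
wrist_force: [-0.7, 0.2, -3.2]
opening: 0.276
grasp_force: 59.3
```

Call:
servo_tool(steps=[{"dx":0,"dy":0,"dz":-0.1,"wx":0,"wy":0,"wz":0},{"dx":0,"dy":0,"dz":-0.2,"wx":0,"wy":0,"wz":0},{"dx":0,"dy":0,"dz":-0.25,"wx":0,"wy":0,"wz":0},{"dx":0,"dy":0,"dz":-0.25,"wx":0,"wy":0,"wz":0},{"dx":0,"dy":0,"dz":-0.25,"wx":0,"wy":0,"wz":0}])

```text
time_s: 55.85
eef_pos: [0.476, -0.2533, 0.0766]
eef_rot: [0.0, 1.0, 0.022, 0.0]
wrist_force: [0.4, 0.1, -2.9]
opening: 0.279
grasp_force: 59.3
```

Call:
servo_tool(steps=[{"dx":0,"dy":0,"dz":0,"wx":0,"wy":0,"wz":0},{"dx":0,"dy":0,"dz":0,"wx":0,"wy":0,"wz":0},{"dx":0,"dy":0,"dz":0,"wx":0,"wy":0,"wz":0},{"dx":0,"dy":0,"dz":0,"wx":0,"wy":0,"wz":0},{"dx":0,"dy":0,"dz":0,"wx":0,"wy":0,"wz":0}])

```text
time_s: 56.27
eef_pos: [0.4758, -0.2533, 0.0766]
eef_rot: [0.0, 1.0, 0.022, 0.0]
wrist_force: [0.9, 0.1, -2.5]
opening: 0.276
grasp_force: 59.3
```

Call:
servo_tool(steps=[{"dx":0.005,"dy":-0.01,"dz":-0.07,"wx":0,"wy":0,"wz":0},{"dx":0.005,"dy":-0.01,"dz":-0.14,"wx":0,"wy":0,"wz":0},{"dx":0.005,"dy":-0.01,"dz":-0.2,"wx":0,"wy":0,"wz":0},{"dx":0.005,"dy":-0.01,"dz":-0.24,"wx":0,"wy":0,"wz":0},{"dx":0.005,"dy":-0.01,"dz":-0.252,"wx":0,"wy":0,"wz":0}])

```text
time_s: 56.68
eef_pos: [0.4755, -0.2536, 0.0508]
eef_rot: [-0.001, 1.0, 0.022, -0.001]
wrist_force: [-6.8, 4.6, 14.7]
opening: 0.283
grasp_force: 60.8
```

Call:
servo_tool(steps=[{"dx":0,"dy":0,"dz":0,"wx":0,"wy":0,"wz":0},{"dx":0,"dy":0,"dz":0,"wx":0,"wy":0,"wz":0},{"dx":0,"dy":0,"dz":0,"wx":0,"wy":0,"wz":0},{"dx":0,"dy":0,"dz":0,"wx":0,"wy":0,"wz":0},{"dx":0,"dy":0,"dz":0,"wx":0,"wy":0,"wz":0}])

```text
time_s: 57.1
eef_pos: [0.4762, -0.2541, 0.0508]
eef_rot: [0.0, 1.0, 0.022, 0.0]
wrist_force: [0.0, 1.0, -2.8]
opening: 0.281
grasp_force: 59.2
```

Call:
servo_tool(steps=[{"dx":0,"dy":0,"dz":0,"wx":0,"wy":0,"wz":0},{"dx":0,"dy":0,"dz":0,"wx":0,"wy":0,"wz":0},{"dx":0,"dy":0,"dz":0,"wx":0,"wy":0,"wz":0},{"dx":0,"dy":0,"dz":0.02,"wx":0,"wy":0,"wz":0},{"dx":0,"dy":0,"dz":0.1,"wx":0,"wy":0,"wz":0}], jaw=0.6)

```text
time_s: 57.52
eef_pos: [0.4755, -0.2536, 0.0605]
eef_rot: [-0.001, 1.0, 0.022, -0.001]
wrist_force: [0.5, -0.5, 0.1]
opening: 0.6
grasp_force: 0.0
```

Call:
servo_tool(steps=[{"dx":0,"dy":0,"dz":0.2,"wx":0,"wy":0,"wz":0},{"dx":0,"dy":0,"dz":0.4,"wx":0,"wy":0,"wz":0},{"dx":0,"dy":0.05,"dz":0.6,"wx":0,"wy":0,"wz":0},{"dx":0,"dy":0.15,"dz":0.8,"wx":0,"wy":0,"wz":0},{"dx":0,"dy":0.25,"dz":1,"wx":0,"wy":0,"wz":0}])

```text
time_s: 57.93
eef_pos: [0.4763, -0.2292, 0.1629]
eef_rot: [0.0, 1.0, 0.022, 0.0]
wrist_force: [-0.4, -0.5, -0.3]
opening: 0.602
grasp_force: 0.0
```

Call:
servo_tool(steps=[{"dx":0,"dy":0.08,"dz":0.15,"wx":0,"wy":0,"wz":0},{"dx":0,"dy":0.16,"dz":0.3,"wx":0,"wy":0,"wz":0},{"dx":0,"dy":0.2,"dz":0.45,"wx":0,"wy":0,"wz":0},{"dx":0,"dy":0.2,"dz":0.5,"wx":0,"wy":0,"wz":0},{"dx":0,"dy":0.2,"dz":0.5,"wx":0,"wy":0,"wz":0}])

```text
time_s: 58.35
eef_pos: [0.4772, -0.2098, 0.2133]
eef_rot: [0.001, 1.0, 0.022, 0.002]
wrist_force: [0.7, -0.2, -0.0]
opening: 0.599
grasp_force: 0.0
```

```bash
python3 - <<'E'
from h import *
np.set_printoptions(precision=4,suppress=True)
snap('wrist','w11'); snap('scene','s11'); o=ctrl.get_obs(); print(o['eef_pos'],o['eef_rot'],o['time_s'])
a=cv2.imread('pics/w11.png')
cv2.imwrite('pics/w11L.png',cv2.resize(a[30:255,125:425],(800,600),interpolation=cv2.INTER_CUBIC))
E
```

```text
[ 0.476  -0.2093  0.2109] [0.0001 0.9998 0.022  0.    ] 58.45
```

View pics/w11L.png

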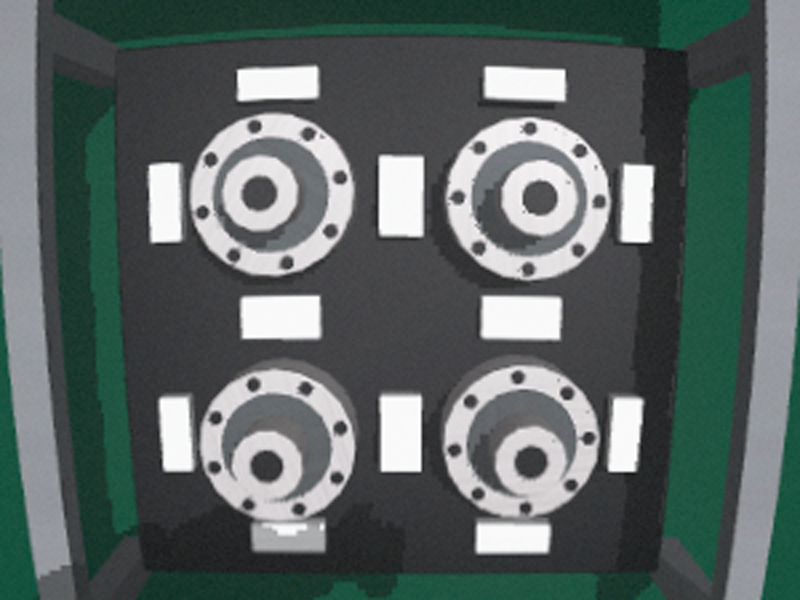

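All four hubs stand flat in their nests. The disc centres are about (272,194), (527,199), (278,444) and (520,443). I'll check the centring numerically.

```bash
python3 - <<'E'
from h import *
np.set_printoptions(precision=4,suppress=True)
c=load('w11'); k=800/300; U=lambda X,Y:(125+(X+.5)/k-.5,30+(Y+.5)/k-.5)
q,r=fit_station(c,[(*U(401,196),.046,0),(*U(401,433),-.046,0),(*U(281,318),0,.046),(*U(521,318),0,-.046)])
print(q,r)
R=np.array([[np.cos(q[2]),-np.sin(q[2])],[np.sin(q[2]),np.cos(q[2])]])
for i,l,d,b in [(0,(-.046,-.046),(520.5,443),(531,463)),(1,(-.046,.046),(278.5,444.5),(268,465)),(2,(.046,-.046),(527.5,199),(540,198)),(3,(.046,.046),(272,194.5),(260,193))]:
    n=R@l+q[:2]; print(i,n,'disc mm',R.T@(atz(c,*U(*d),.045)[:2]-n)*1e3,'boss mm',R.T@(atz(c,*U(*b),.069)[:2]-n)*1e3)
s=ctrl.get_obs(); print(s['time_s'])
b=cv2.imread('pics/s11.png')
E
```

```text
[ 0.5202 -0.2065  0.0439] [ 0.0002  0.     -0.0003 -0.      0.0001  0.0003  0.0001 -0.0003]
0 [ 0.4762 -0.2545] disc mm [1.066  1.3272] boss mm [0.4422 0.7712]
1 [ 0.4722 -0.1625] disc mm [ 0.5078 -0.1888] boss mm [-0.2614  0.2676]
2 [ 0.5682 -0.2504] disc mm [-0.823   1.2107] boss mm [-0.7388  0.5075]
3 [ 0.5641 -0.1585] disc mm [ 0.8326 -0.341 ] boss mm [0.9548 0.0889]
58.45
```

Call:
servo_tool(steps=[{"dx":0.1,"dy":0,"dz":0,"wx":0,"wy":0,"wz":0},{"dx":0.25,"dy":0.01,"dz":0,"wx":0,"wy":0,"wz":0},{"dx":0.45,"dy":0.02,"dz":0,"wx":0,"wy":0,"wz":0},{"dx":0.65,"dy":0.03,"dz":0,"wx":0,"wy":0,"wz":0},{"dx":0.85,"dy":0.04,"dz":0,"wx":0,"wy":0,"wz":0}], jaw=0)

```text
time_s: 58.87
eef_pos: [0.5621, -0.2051, 0.2096]
eef_rot: [-0.001, 1.0, 0.022, -0.001]
wrist_force: [0.8, -1.0, 1.0]
opening: -0.003
grasp_force: 0.0
```

Call:
servo_tool(steps=[{"dx":0.2,"dy":0.01,"dz":0,"wx":0,"wy":0,"wz":0},{"dx":0.4,"dy":0.02,"dz":0,"wx":0,"wy":0,"wz":0},{"dx":0.6,"dy":0.03,"dz":0,"wx":0,"wy":0,"wz":0},{"dx":0.8,"dy":0.03,"dz":0,"wx":0,"wy":0,"wz":0},{"dx":1,"dy":0.04,"dz":0,"wx":0,"wy":0,"wz":0}])

```text
time_s: 59.28
eef_pos: [0.6621, -0.2011, 0.209]
eef_rot: [-0.001, 1.0, 0.022, -0.001]
wrist_force: [0.5, 0.5, -0.2]
opening: -0.0
grasp_force: 0.0
```

Call:
servo_tool(steps=[{"dx":0.2,"dy":0.01,"dz":0,"wx":0,"wy":0,"wz":0},{"dx":0.4,"dy":0.02,"dz":0,"wx":0,"wy":0,"wz":0},{"dx":0.53,"dy":0.02,"dz":0,"wx":0,"wy":0,"wz":0},{"dx":0.53,"dy":0.02,"dz":0,"wx":0,"wy":0,"wz":0},{"dx":0.53,"dy":0.02,"dz":-0.1,"wx":0,"wy":0,"wz":0}])

```text
time_s: 59.7
eef_pos: [0.7153, -0.1994, 0.2011]
eef_rot: [0.0, 1.0, 0.022, 0.001]
wrist_force: [-1.0, -0.7, 0.3]
opening: -0.0
grasp_force: 0.0
```

Call:
servo_tool(steps=[{"dx":0,"dy":0,"dz":-0.15,"wx":0,"wy":0,"wz":0},{"dx":0,"dy":0,"dz":-0.35,"wx":0,"wy":0,"wz":0},{"dx":0,"dy":0,"dz":-0.5,"wx":0,"wy":0,"wz":0},{"dx":0,"dy":0,"dz":-0.55,"wx":0,"wy":0,"wz":0},{"dx":0,"dy":0,"dz":-0.55,"wx":0,"wy":0,"wz":0}])

```text
time_s: 60.12
eef_pos: [0.712, -0.1986, 0.1425]
eef_rot: [-0.001, 1.0, 0.022, -0.003]
wrist_force: [-0.5, 0.3, 0.1]
opening: -0.0
grasp_force: 0.0
```

Call:
servo_tool(steps=[{"dx":0,"dy":0,"dz":-0.1,"wx":0,"wy":0,"wz":0},{"dx":0,"dy":0,"dz":-0.2,"wx":0,"wy":0,"wz":0},{"dx":0,"dy":0,"dz":-0.3,"wx":0,"wy":0,"wz":0},{"dx":0,"dy":0,"dz":-0.35,"wx":0,"wy":0,"wz":0},{"dx":0,"dy":0,"dz":-0.35,"wx":0,"wy":0,"wz":0}])

```text
time_s: 60.53
eef_pos: [0.7131, -0.1987, 0.1088]
eef_rot: [-0.001, 1.0, 0.022, -0.001]
wrist_force: [-0.7, 0.5, 0.3]
opening: -0.001
grasp_force: 0.0
```

Call:
servo_tool(steps=[{"dx":-0.05,"dy":0,"dz":0,"wx":0,"wy":0,"wz":0},{"dx":-0.1,"dy":0,"dz":0,"wx":0,"wy":0,"wz":0},{"dx":-0.16,"dy":-0.01,"dz":0,"wx":0,"wy":0,"wz":0},{"dx":-0.22,"dy":-0.01,"dz":0,"wx":0,"wy":0,"wz":0},{"dx":-0.3,"dy":-0.01,"dz":0,"wx":0,"wy":0,"wz":0}])

```text
time_s: 60.95
eef_pos: [0.6845, -0.2007, 0.1119]
eef_rot: [0.001, 1.0, 0.022, 0.001]
wrist_force: [3.3, -2.6, -0.2]
opening: 0.002
grasp_force: 1.5
```

Call:
servo_tool(steps=[{"dx":-0.12,"dy":-0.01,"dz":0,"wx":0,"wy":0,"wz":0},{"dx":-0.26,"dy":-0.01,"dz":0,"wx":0,"wy":0,"wz":0},{"dx":-0.4,"dy":-0.02,"dz":0,"wx":0,"wy":0,"wz":0},{"dx":-0.55,"dy":-0.03,"dz":0,"wx":0,"wy":0,"wz":0},{"dx":-0.7,"dy":-0.04,"dz":0,"wx":0,"wy":0,"wz":0}])

```text
time_s: 61.37
eef_pos: [0.6139, -0.2036, 0.1119]
eef_rot: [-0.0, 1.0, 0.022, 0.001]
wrist_force: [3.0, 2.4, 1.3]
opening: 0.0
grasp_force: 1.8
```

Call:
servo_tool(steps=[{"dx":-0.16,"dy":-0.01,"dz":0,"wx":0,"wy":0,"wz":0},{"dx":-0.32,"dy":-0.01,"dz":0,"wx":0,"wy":0,"wz":0},{"dx":-0.48,"dy":-0.02,"dz":0,"wx":0,"wy":0,"wz":0},{"dx":-0.64,"dy":-0.03,"dz":0,"wx":0,"wy":0,"wz":0},{"dx":-0.8,"dy":-0.04,"dz":0,"wx":0,"wy":0,"wz":0}])

```text
time_s: 61.78
eef_pos: [0.5338, -0.2076, 0.1119]
eef_rot: [-0.0, 1.0, 0.022, 0.001]
wrist_force: [3.5, 2.5, 0.9]
opening: 0.003
grasp_force: 1.8
```

Call:
servo_tool(steps=[{"dx":-0.14,"dy":-0.01,"dz":0,"wx":0,"wy":0,"wz":0},{"dx":-0.28,"dy":-0.01,"dz":0,"wx":0,"wy":0,"wz":0},{"dx":-0.4,"dy":-0.02,"dz":0,"wx":0,"wy":0,"wz":0},{"dx":-0.52,"dy":-0.03,"dz":0,"wx":0,"wy":0,"wz":0},{"dx":-0.62,"dy":-0.03,"dz":0,"wx":0,"wy":0,"wz":0}])

```text
time_s: 62.2
eef_pos: [0.4716, -0.2111, 0.1118]
eef_rot: [0.0, 1.0, 0.022, 0.001]
wrist_force: [2.6, 0.4, 0.9]
opening: -0.003
grasp_force: 1.6
```

Call:
servo_tool(steps=[{"dx":-0.06,"dy":0,"dz":0,"wx":0,"wy":0,"wz":0},{"dx":-0.1,"dy":0,"dz":0,"wx":0,"wy":0,"wz":0},{"dx":-0.13,"dy":0,"dz":0,"wx":0,"wy":0,"wz":0},{"dx":-0.16,"dy":-0.01,"dz":0,"wx":0,"wy":0,"wz":0},{"dx":-0.19,"dy":-0.01,"dz":0,"wx":0,"wy":0,"wz":0}])

```text
time_s: 62.62
eef_pos: [0.4533, -0.2122, 0.1113]
eef_rot: [0.0, 1.0, 0.022, 0.0]
wrist_force: [2.4, -0.5, 2.3]
opening: -0.002
grasp_force: 1.4
```

Call:
servo_tool(steps=[{"dx":-0.01,"dy":0,"dz":0,"wx":0,"wy":0,"wz":0},{"dx":-0.02,"dy":0,"dz":0,"wx":0,"wy":0,"wz":0},{"dx":-0.03,"dy":0,"dz":0,"wx":0,"wy":0,"wz":0},{"dx":-0.04,"dy":0,"dz":0,"wx":0,"wy":0,"wz":0},{"dx":-0.05,"dy":0,"dz":0,"wx":0,"wy":0,"wz":0}])

```text
time_s: 63.03
eef_pos: [0.4483, -0.2124, 0.1112]
eef_rot: [0.0, 1.0, 0.022, 0.0]
wrist_force: [3.0, -0.6, 0.8]
opening: -0.002
grasp_force: 1.3
```

Call:
servo_tool(steps=[{"dx":-0.01,"dy":0,"dz":0,"wx":0,"wy":0,"wz":0},{"dx":-0.02,"dy":0,"dz":0,"wx":0,"wy":0,"wz":0},{"dx":-0.03,"dy":0,"dz":0,"wx":0,"wy":0,"wz":0},{"dx":-0.03,"dy":0,"dz":0,"wx":0,"wy":0,"wz":0},{"dx":-0.03,"dy":0,"dz":0,"wx":0,"wy":0,"wz":0}])

```text
time_s: 63.45
eef_pos: [0.4463, -0.2124, 0.1112]
eef_rot: [0.0, 1.0, 0.022, 0.001]
wrist_force: [8.1, -1.9, -2.4]
opening: 0.002
grasp_force: 4.2
```

Call:
servo_tool(steps=[{"dx":-0.01,"dy":0,"dz":0,"wx":0,"wy":0,"wz":0},{"dx":-0.01,"dy":0,"dz":0,"wx":0,"wy":0,"wz":0},{"dx":-0.02,"dy":0,"dz":0,"wx":0,"wy":0,"wz":0},{"dx":-0.02,"dy":0,"dz":0,"wx":0,"wy":0,"wz":0},{"dx":-0.02,"dy":0,"dz":0,"wx":0,"wy":0,"wz":0}])

```text
time_s: 63.87
eef_pos: [0.4463, -0.2124, 0.1112]
eef_rot: [0.001, 1.0, 0.022, 0.004]
wrist_force: [18.0, -0.1, -9.7]
opening: -0.001
grasp_force: 8.9
```

Call:
servo_tool(steps=[{"dx":0.05,"dy":0,"dz":0,"wx":0,"wy":0,"wz":0},{"dx":0.12,"dy":0,"dz":0,"wx":0,"wy":0,"wz":0},{"dx":0.2,"dy":0,"dz":0.1,"wx":0,"wy":0,"wz":0},{"dx":0.25,"dy":0,"dz":0.3,"wx":0,"wy":0,"wz":0},{"dx":0.25,"dy":0,"dz":0.5,"wx":0,"wy":0,"wz":0}])

```text
time_s: 64.28
eef_pos: [0.4683, -0.2116, 0.1614]
eef_rot: [-0.001, 1.0, 0.022, -0.001]
wrist_force: [0.2, 0.2, 0.4]
opening: 0.001
grasp_force: 0.0
```

Call:
servo_tool(steps=[{"dx":0,"dy":0,"dz":0.2,"wx":0,"wy":0,"wz":0},{"dx":0,"dy":0,"dz":0.4,"wx":0,"wy":0,"wz":0},{"dx":-0.2,"dy":0,"dz":0.6,"wx":0,"wy":0,"wz":0},{"dx":-0.4,"dy":0,"dz":0.8,"wx":0,"wy":0,"wz":0},{"dx":-0.7,"dy":0,"dz":1,"wx":0,"wy":0,"wz":0}])

```text
time_s: 64.7
eef_pos: [0.3981, -0.2118, 0.2625]
eef_rot: [-0.0, 1.0, 0.023, -0.0]
wrist_force: [-0.3, -0.5, 1.4]
opening: -0.001
grasp_force: 0.0
```

Call:
servo_tool(steps=[{"dx":0,"dy":0,"dz":0,"wx":0,"wy":0,"wz":0},{"dx":0,"dy":0,"dz":0,"wx":0,"wy":0,"wz":0},{"dx":0,"dy":0,"dz":0,"wx":0,"wy":0,"wz":0},{"dx":0,"dy":0,"dz":0,"wx":0,"wy":0,"wz":0},{"dx":0,"dy":0,"dz":0,"wx":0,"wy":0,"wz":0}])

```text
time_s: 65.12
eef_pos: [0.3983, -0.2117, 0.26]
eef_rot: [-0.001, 1.0, 0.022, -0.001]
wrist_force: [0.3, 0.4, 0.0]
opening: -0.002
grasp_force: 0.0
```

```bash
python3 - <<'E'
from h import *
snap('wrist','w12'); snap('scene','s12'); o=ctrl.get_obs(); print(o['eef_pos'],o['time_s'],o['wrist_force'])
a=cv2.imread('pics/w12.png')[:250,100:480]; b=cv2.imread('pics/s12.png')[140:340,80:460]
cv2.imwrite('pics/w12L.png',np.vstack([cv2.resize(a,(600,300)),cv2.resize(b,(600,300))]))
E
```

```text
[ 0.39826173 -0.21175466  0.26009894] 65.2167 [-0.2248122   0.44871313 -0.69644872]
```

View pics/w12L.png

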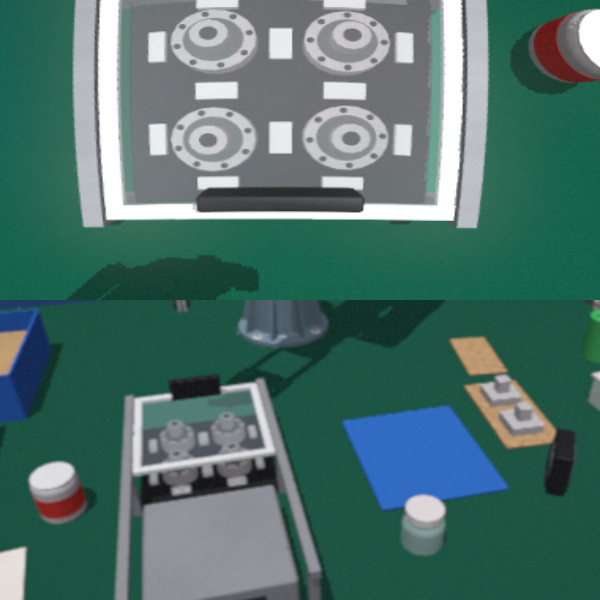

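The guard is shut over four centred hubs, both blocks are on the large pad, the mat is empty, and the jar, fan and tin haven't moved. I'm handing the job in.

```bash
python3 -c "
from h import *
print(workorder.hand_in())"
```

```text
the job is handed in; nothing more can be done
None
```

The job is handed in at about 65 s on the robot's clock: all four hubs sit within about 2 mm of centre in their nests, both blocks are on the large cork pad, the guard is shut and released, and the jar, fan and tin were left where they stood.

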